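Index the sample shuttle to its loading hole and load it

TASK

Pull up the red-topped plunger knob on the blue shuttle, slide the shuttle away from the meter to its next hole in the dark strip and let the pin snap fully in by its own spring, without ever ramming the pin sideways. Then stand the amber bottle with the blue cap upright in the shuttle's white cup, set down rather than dropped, and let go, leaving everything else on the bench alone.

Things in the scene. Friction and masses are not known exactly. Their poses are not given: they have to be found in the camera images.
- station: White fixed base plate (150 mm in x, 370 mm in y, 12 mm thick) that carries the slide, with a grey light meter (130 x 70 mm, top 97 mm above the bench) at its -y end. Fixed. Origin on the bench under the slide; the plate spans y from -220 to +150 mm, x from -75 to +75 mm, the meter y from -218 to -148 mm. The shuttle slides along this body's +y axis, which is away from the meter.
- carriage (a joint): Slide of the blue shuttle along the station's +y axis, m: 0 as it starts, pinned in its first hole; stop at 0.115; friction about 1.2 N. The next hole lies somewhere from 0.065 to 0.095, in a dark steel strip that is shifted and clamped anew every time: it is not measured and is to be found by feel. Holes leave the pin 1.2 mm of play either way.
- shuttle_top (a point): Centre of the top face of the blue shuttle plate (130 mm in station x by 76 mm in y), 40 mm above the bench. The pin is 45 mm towards -x of it; the dark strip, 30 mm wide and its flat top 26 mm above the bench, lies on the pin's line of travel, with the yellow-floored next hole in it. Pushing the shuttle with its pin riding takes about 4 N, with jolts to 10 N at the start.
- plunger (a joint): Plunger, m: 0 = round-nosed 8 mm pin fully down in a hole, 0.008 = clear of it, 0.013 = upper stop. Let go between holes it rests on the land at 0.007 to 0.009 (a low smooth ramp leads onto the strip) and drags with 2 to 4 N; its spring drops it when it slides over a hole. Spring about 6 N at 0, 10 N at 0.008, 12 N at 0.013. In a hole it stops the shuttle dead; side load on the pin must stay under 30 N.
- knob_grip (a point): Point to grip on the plunger knob, on the pin's axis, moving with the knob; 70 mm above the bench with the pin down. Knob: black waist 22 mm in diameter, 11 mm below to 11 mm above this point, then a red cap 30 mm wide, 8 mm thick. Under it a brass bush 17 mm wide, 16 mm high, stands on the shuttle plate. The axes are those of the station.
- cup_floor (a point): Centre of the inner floor of the shuttle's white cup, 44 mm above the bench, 80 mm from the knob along the station's +x. The cup is 54 mm wide inside, 62 mm outside, its rim 20 mm above this point. Moves with the shuttle.
- sample: Loose amber bottle with a BLUE cap, 48 mm in diameter, 110 mm high, straight-sided to at least 60 mm, about 0.2 kg. Origin at the centre of its underside, z up along the bottle.
- spare: Loose amber bottle of the same shape with a white cap: not wanted, to be left alone. Origin at the centre of its underside.
- beaker: Loose glass beaker, 72 mm wide, 95 mm high; leave alone. Origin under its centre.
- flask: Loose conical glass flask, 80 mm wide, 120 mm high; leave alone. Origin under its centre.
- small_beaker: Loose small glass beaker, 52 mm wide, 60 mm high; leave alone. Origin under its centre.
Mind the look-alikes: they are no part of the job. Leave any turquoise look-alike of the sample alone.

How it is judged (in metres and radians):
On the way:
1. the shuttle stands at its next hole with the pin snapped fully in and the knob let go, before the bottle is put in the cup (value of joint carriage between 0.061 and 0.099 m and value of joint plunger below 0.0015 m and contact force between the fingers and carriage below 0.3 N and horizontal distance between sample and cup_floor above 0.06 m), for 0.2 s.
At the end, for the whole second after the job is handed in: The shuttle is at its next hole (slide 61 to 99 mm) with the plunger down within 1.5 mm of its lowest position; the blue-capped bottle stands in the cup, within 6 mm of its centre, its foot within 4 mm of the cup floor, tilted under 0.08 rad, at rest and released (value of joint carriage between 0.061 and 0.099 m and value of joint plunger below 0.0015 m and horizontal distance between sample and cup_floor below 0.006 m and z of sample in the frame of cup_floor below 0.004 m and angle between sample's own z axis and vertical below 0.08 rad and linear speed of sample below 0.02 m/s and contact force between the fingers and sample below 0.1 N); the robot touches nothing.
It fails at once if the plunger's pin is rammed sideways or pressed against the strip with more than 30 N (contact force between plunger_c0 and anything else above 30 N).
It fails at once if the sample bottle is dropped (moves at over 0.5 m/s while not held) (linear speed of sample above 0.5 m/s and contact force between the fingers and sample below 0.1 N).
It fails at once if a bystander is moved by more than 25 mm (distance of any of spare, beaker, flask, small_beaker from where it was at the start of the episode above 0.025 m).
It also fails if it takes over 72 s, if anything falls off the work surface, if the arm or the gripper's body presses on something with over 40 N, if the wrist force passes 120 N, or if a joint passes its speed limit or range.

ROBOT

A 6-joint arm with a two-finger parallel gripper is mounted at the origin on the work surface. World frame = base frame: x ahead of the robot, y to its left, z up, the work surface at z = 0. Lengths are in mm, angles in rad, forces in N, time in s.
With the tool pointing down it reaches from about 350 to 850 mm from the base axis. Payload 8.1 kg.
Tool frame: the origin (TCP) lies midway between the tips of the shut fingers; the grasp point (between the pads) lies 19 mm behind it; x points along the fingers, y is the direction in which the jaws open and shut, and the axes are right-handed (so a half turn about x gives the same grasp; the last joint's range is limited). The gripper opens to 93 mm and grips with 3 to 60 N. Pads are 15 mm wide; open, the fingers measure 128 mm over their backs; the gripper's body (75 mm by 188 mm) begins 65 mm behind the grasp point.
Start: joints at [-1.421, 0.13, 1.488, -0, 1.523, -0.085], TCP at [139.609, -583.536, 218.635] pointing down, gripper open.
Joint ranges: [-2.96, 2.96], [-0.89, 2.26], [0.02, 2.5], [-1.34, 4.48], [0, 2.73], [-2.66, 2.66]. Speed limits (rad/s): [2.39, 2.39, 2.79, 3.14, 3.14, 3.14].

INTERFACE

Orientations are given as a 3x3 rotation matrix whose columns are the frame's x, y, z axes.
In Python, from cell import arm, cams, finder gives the robot as it stands.
- The arm moves only by the tool arm_command, never from a script. Its argument "motion" is a list of rows, each a list of 2 entries, a list of its own where there are three numbers: the shift along the tool's x, y, z in m, then the turn about the tool's x in degrees. In form: [[[x, y, z], yaw], ...]. A call has 1 to 8 rows; each row is the pose to reach, as a shift and turn from the pose commanded when the call began, along the tool's axes at that moment; what a row does not reach only later rows make up. A row lasts 1/10 s, in which the tool goes at most 50 mm and 8.59 degrees, less where a joint would pass 70% of its speed; a pose out of reach is approached as far as the arm can. A call with a gripper value outside its range is refused whole. "jaw" is the finger opening in m, from 0 to 0.093, set as the call begins (left out, the last holds). The fingers move at their own pace and stop on an object; "newtons" is the grip in N (left out, the last holds). Time passes only in rows, so rows that repeat a pose let the fingers close. It gives the time, the measured TCP pose, the force and the opening at its end, in the units of the state.
- arm.sense(): the state, without advancing time (a new reading comes with each control period).
- cams.grab_frame(name): name is "scene" or "side" or "wrist"; returns the picture (480x640x3 uint8, blue, green, red); there is no depth.
- cams.camera_model(name): a dict with "fov_y" (degrees; the focal length in pixels is half the picture's height over the tangent of half this angle, whatever the lens; pixels are square), "cx", "cy" (the principal point, pixels), "k1" (the pictures are not rectified: a ray, as slopes to the right and down, at radius r is drawn at 1 + k1 r^2 times it, then the intrinsics apply), "world_from_camera" (4x4, takes a point from camera to world coordinates). Camera axes: x right, y down, z forward; pixel columns grow to the right and rows downward; lengths in mm; the calibration is good to about 2 mm. A picture is of the moment at which its call begins: read the wrist's pose just before it. camera_model takes no time and is no camera call; for the wrist camera it gives the pose at the moment of the call.
- arm.close_job(): hands the job in, once; it reports no verdict.
Trained networks look in the newest picture that a camera, given by its name, has taken for a name from the list of things; names that differ only in an ending like _2 or _b are one class to them, and where a whole thing is asked for, a point or a joint stands for the part that bears it (a point fixed in the world has none). Each returns a list of dicts, best first, with "p" (0 to 1); they miss things now and then, are a little off and sometimes report something else, mostly with a low value. They report only what shows in the picture. A call takes as long as a camera call. They do not tell look-alikes from the thing itself.
- finder.silhouettes(label, camera): "mask" (480x640 bool, what is visible of it) and "position" ([column, row] in pixels, amid what is visible of it).
The state is a dict: "clock": time; "joints": joint angles; "joint_vel": joint speeds; "tau": joint torques, N m; "eef_pos": TCP position; "eef_rot": TCP orientation; "ft_force": force on the tool from outside, world axes, zero at the start; "moment": the same for the moment, N m; "finger_gap": finger opening in mm.
Only numpy, scipy, OpenCV 4.12 (cv2) and the standard library are available. Lean on these libraries where they do the work, as an engineer would, in place of code of your own. Each camera call takes 0.05 s, during which the arm holds its last target.

## Working session

There is one attempt and no reset: what is moved stays moved. The work goes in short steps, Python scripts to look and compute and a tool call to move; the robot and the scene stay as the last step left them, time stands still between calls to the robot, and variables do not carry over. Pictures are saved under pics/ and viewed, and the job is handed in when it is done.

Besides the shell and the picture viewer there is one more tool, called as name([rows], argument=value, ...), one row to a line, values as JSON. arm_command: Moves the arm, as the interface text tells. Its arguments: {"type":"object","properties":{"motion":{"type":"array"},"jaw":{"type":"number"},"newtons":{"type":"number"}},"required":["motion"]}

```bash
mkdir -p pics; ls
python3 - <<'E'
from cell import arm,cams,finder
import cv2
s=arm.sense(); print(s)
for n in ("scene","side","wrist"):
    im=cams.grab_frame(n); cv2.imwrite(f"pics/{n}0.png",im)
    print(n,cams.camera_model(n))
E
```

```text
pics
{'clock': 0.0, 'joints': array([-1.42140695e+00,  1.31114960e-01,  1.48927566e+00, -1.44944490e-05,
        1.52298965e+00, -8.54038087e-02]), 'joint_vel': array([-4.32227989e-04,  9.00275444e-04,  2.13489965e-05,  1.10955409e-03,
       -2.63470637e-04, -3.28095380e-04]), 'tau': array([-2.91551056e-03, -5.59858632e+01, -4.91755199e+01,  7.62489508e-02,
        3.51047341e-02, -1.87547307e-04]), 'eef_pos': array([ 139.51520972, -582.97549811,  217.61702689]), 'eef_rot': array([[-2.80375902e-04,  2.32642290e-01, -9.72562330e-01],
       [ 1.76555508e-03, -9.72560738e-01, -2.32642418e-01],
       [-9.99998402e-01, -1.78233969e-03, -1.38060182e-04]]), 'ft_force': array([-0.49439358,  0.02663121, -0.22587432]), 'moment': array([-0.02548043, -0.00540346, -0.00507767]), 'finger_gap': 92.90309003571375}
scene {'fov_y': 48.5481050768741, 'cx': 321.38373461932775, 'cy': 237.8106347308375, 'k1': 0.05446644344038876, 'world_from_camera': array([[-6.51374721e-01,  6.01372206e-01, -4.62668826e-01,
         1.16962299e+03],
       [ 7.58748219e-01,  5.13461631e-01, -4.00822023e-01,
         5
[... 438 characters left out ...]
428e-01, -5.72755095e-01,
         8.29625836e+02],
       [-2.56812376e-03, -8.51114446e-01, -5.24973909e-01,
         8.23108483e+02],
       [ 0.00000000e+00,  0.00000000e+00,  0.00000000e+00,
         1.00000000e+00]])}
wrist {'fov_y': 68.62845753559115, 'cx': 315.6443239296416, 'cy': 239.77818895228816, 'k1': -0.03639580378716683, 'world_from_camera': array([[ 2.32190987e-01, -9.31722817e-01, -2.79248882e-01,
         2.16493690e+02],
       [-9.72669941e-01, -2.22631515e-01, -6.59423645e-02,
        -5.64267333e+02],
       [-7.29595905e-04,  2.86928216e-01, -9.57951808e-01,
         3.84313260e+02],
       [ 0.00000000e+00,  0.00000000e+00,  0.00000000e+00,
         1.00000000e+00]])}
```

View pics/scene0.png

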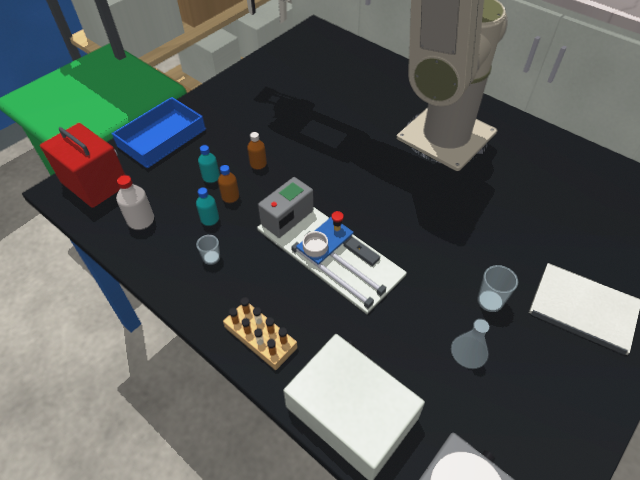

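View pics/side0.png

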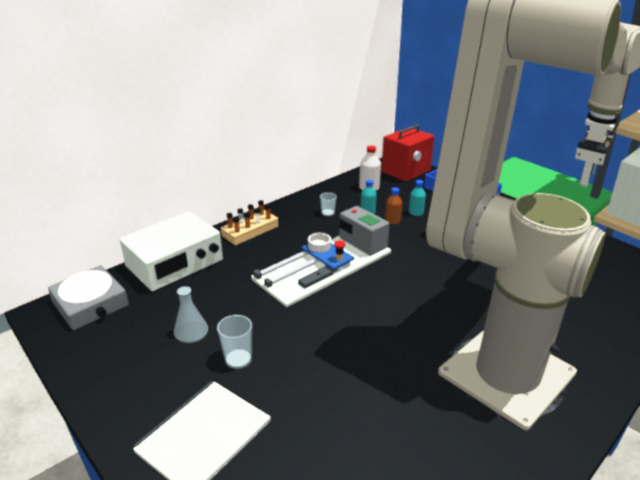

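View pics/wrist0.png

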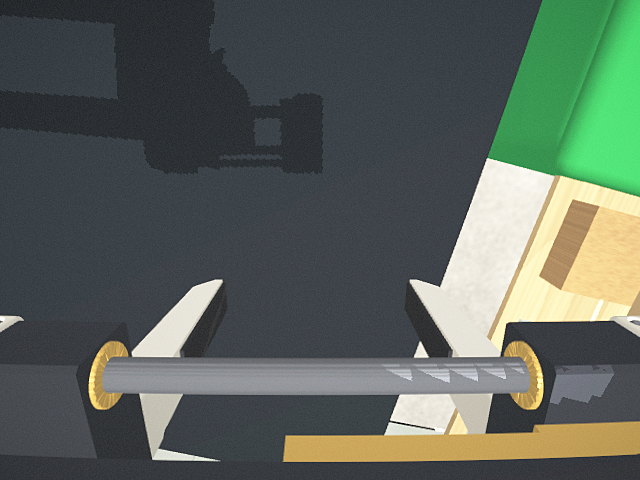

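The scene picture shows the knob's red cap at (338,217), the white cup at (315,242) and the base plate running from (260,230) to (405,270). These could be taken for the sample:
- Amber bottle with a blue cap at (228,185), which fits the description.
- Turquoise look-alikes at (207,165) and (207,207).
- Spare with a white cap at (257,152).

In the side picture the amber bottle with a blue cap is at (394,206).

```bash
cat > h.py <<'E'
import numpy as np, cv2
from cell import arm,cams,finder
def K(m): 
    f=240/np.tan(np.radians(m["fov_y"]/2)); return f
def ray(m,px):
    f=K(m); d=np.array([(px[0]-m["cx"])/f,(px[1]-m["cy"])/f]); u=d.copy()
    for _ in range(30): u=d/(1+m["k1"]*(u@u))
    T=m["world_from_camera"]; v=T[:3,:3]@np.array([u[0],u[1],1]); return T[:3,3],v/np.linalg.norm(v)
def onz(m,px,z):
    o,v=ray(m,px); return o+v*(z-o[2])/v[2]
def proj(m,P):
    T=m["world_from_camera"]; p=T[:3,:3].T@(np.asarray(P,float)-T[:3,3]); u=p[:2]/p[2]
    u=u*(1+m["k1"]*(u@u)); return u*K(m)+[m["cx"],m["cy"]]
def tri(obs):
    A=np.zeros((3,3));b=np.zeros(3)
    for m,px in obs:
        o,v=ray(m,px);M=np.eye(3)-np.outer(v,v);A+=M;b+=M@o
    return np.linalg.solve(A,b)
E
python3 - <<'E'
from h import *
ms={n:cams.camera_model(n) for n in("scene","side")}
for l in ("sample","spare","beaker","flask","small_beaker","station","plunger","cup_floor"):
  for n in ms:
    r=finder.silhouettes(l,n)
    for k in r[:4]:
        ys,xs=np.nonzero(k["mask"]); 
        print(l,n,round(k["p"],2),np.round(k["position"]),xs.min(),xs.max(),ys.min(),ys.max(),len(xs))
    if l=="station" and r: np.save(f"st_{n}.npy",r[0]["mask"])
im=cv2.imread("pics/scene0.png"); a=cv2.resize(im[140:320,180:420],None,fx=3.3,fy=3.3,interpolation=cv2.INTER_CUBIC); cv2.imwrite("pics/c0.png",a)
im=cv2.imread("pics/side0.png"); a=cv2.resize(im[170:310,240:440],None,fx=4,fy=4,interpolation=cv2.INTER_CUBIC); cv2.imwrite("pics/c1.png",a)
E
```

```text
sample scene 0.88 [208. 207.] 195 219 187 225 663
sample scene 0.83 [205. 164.] 198 219 146 181 533
sample scene 0.65 [226. 183.] 218 238 165 201 554
sample side 0.94 [393. 210.] 385 401 188 224 464
sample side 0.85 [416. 198.] 409 425 181 215 431
sample side 0.64 [368. 198.] 361 376 180 213 408
spare scene 0.68 [254. 153.] 248 265 133 167 450
spare scene 0.23 [339. 216.] 332 342 212 225 123
spare side 0.37 [339. 245.] 334 345 240 255 136
beaker scene 0.64 [495. 288.] 478 516 265 312 1327
beaker side 0.58 [238. 339.] 218 251 315 368 1502
flask scene 0.86 [473. 346.] 451 488 319 367 1275
flask side 0.75 [186. 322.] 174 207 286 342 1210
flask side 0.18 [236. 339.] 218 251 315 368 1446
small_beaker scene 0.66 [209. 243.] 197 219 234 263 537
small_beaker side 0.65 [328. 206.] 320 336 192 216 336
station scene 0.9 [322. 246.] 257 405 176 312 8316
station scene 0.33 [211. 246.] 197 220 235 263 530
station side 0.88 [334. 258.] 251 390 207 305 6093
station side 0.66 [328. 250.] 302 354 233 269 1090
plunger scene 0.63 [335. 218.] 332 343 211 226 146
cup_floor scene 0.93 [324. 240.] 297 352 212 263 1411
cup_floor side 0.88 [330. 249.] 303 354 233 269 1124
```

View pics/c0.png

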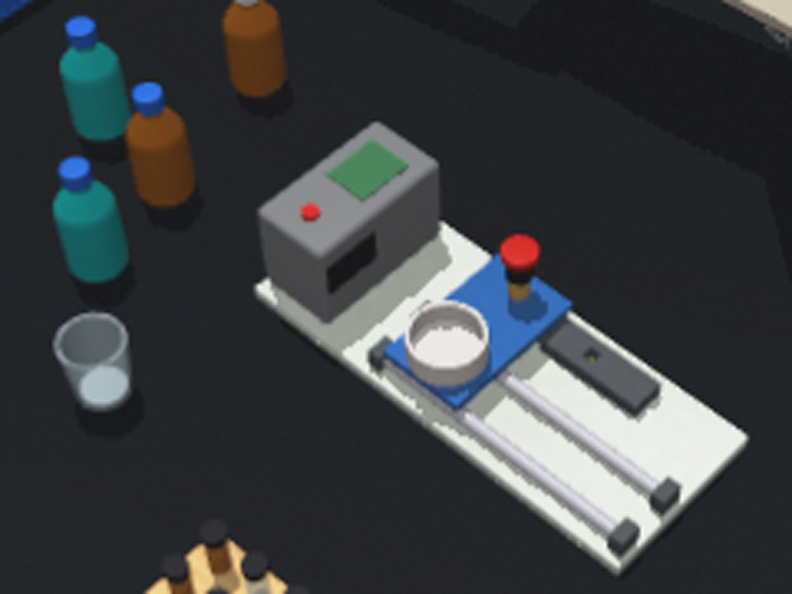

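View pics/c1.png

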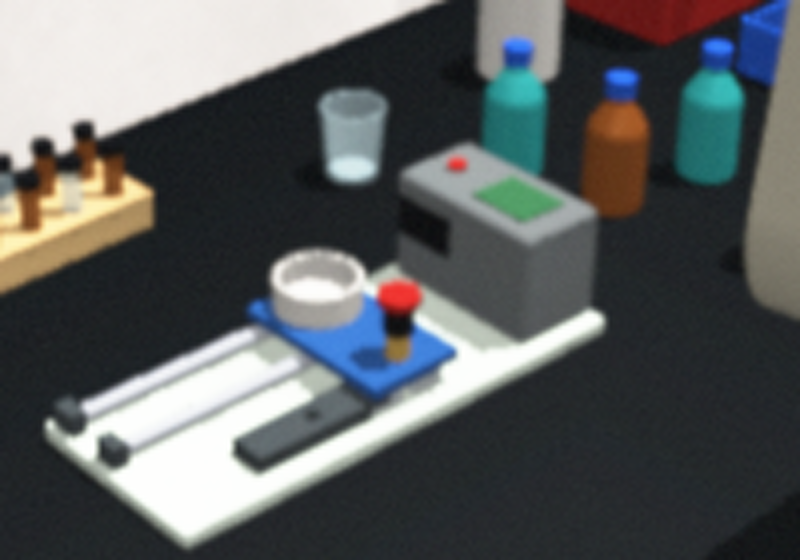

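The crops show it clearly: the amber bottle with a blue cap stands between the two turquoise ones, at (228,185) in the scene picture. I choose that one.

Run:
```python
from h import *
from scipy.optimize import least_squares
ms={n:cams.camera_model(n) for n in("scene","side")}
sc=lambda x,y:(x/3.3+180-.35,y/3.3+140-.35); sd=lambda x,y:(x/4+240-.4,y/4+170-.4)
obs=[("scene",sc(747,437),0),("scene",sc(618,573),1),("scene",sc(256,290),2),("side",sd(190,540),0),("side",sd(48,432),1),("side",sd(604,316),3)]
for n,p,i in obs: print(n,i,np.round(onz(ms[n],p,12)[:2],1))
# which corner is +x? cup is +x of knob
kn=onz(ms["scene"],sc(520,250),89); cu=onz(ms["scene"],sc(447,335),64)
print("knob",kn,"cup",cu, np.linalg.norm((kn-cu)[:2]))
kn2=onz(ms["side"],sd(399,295),89); cu2=onz(ms["side"],sd(317,282),64); print(kn2,cu2)
C=np.array([[-75,150],[75,150],[75,-220],[-75,-220]])
ho=[onz(ms["scene"],sc(593,355),26),onz(ms["side"],sd(312,414),26)]
def st(p,q): c,s=np.cos(p[2]),np.sin(p[2]); return p[:2]+np.array([[c,-s],[s,c]])@q
def res(p): return np.concatenate([proj(ms[n],[*st(p,C[i]),12])-q for n,q,i in obs])
d=(cu-kn)[:2]; r=least_squares(res,[*((kn+cu)[:2]/2),np.arctan2(d[1],d[0])]);p=r.x
print(p,np.round(r.fun.reshape(-1,2),2))
inv=lambda w:np.array([[np.cos(p[2]),np.sin(p[2])],[-np.sin(p[2]),np.cos(p[2])]])@(np.asarray(w)[:2]-p[:2])
for w in (kn,kn2,cu,cu2,*ho): print(np.round(inv(w),1))
print("sample")
def b(m,c): return tri(c)
for a,bb in [((228,169.5),(395,190)),]: print(tri([(ms["scene"],a),(ms["side"],bb)]))
c1=sc(148,94); c2=sd(621,77)
print(tri([(ms["scene"],c1),(ms["side"],c2)]),onz(ms["scene"],c1,107),onz(ms["side"],c2,107))
```

```text
scene 0 [491.9 201.3]
scene 1 [642.9 198.9]
scene 2 [ 627.  -169.3]
side 0 [485.9 202.7]
side 1 [632.6 199.6]
side 3 [ 480.4 -169.2]
knob [512.89183751   1.52349324  89.        ] cup [ 5.93075677e+02 -4.00547215e-01  6.40000000e+01] 80.20692003175724
[511.59226906   3.65776043  89.        ] [588.19894504   4.51075481  64.        ]
[ 5.59790764e+02  5.01377271e+01 -2.92470429e-02] [[ 0.99 -0.48]
 [ 0.64 -1.36]
 [-1.1  -0.21]
 [-0.74 -0.73]
 [-0.97 -1.38]
 [ 0.16  0.51]]
[-45.5 -50. ]
[-46.8 -47.9]
[ 34.7 -49.5]
[ 29.7 -44.8]
[-45.7  24.1]
[-42.7  22.4]
sample
[ 587.60969315 -301.08015806  108.71223756]
[ 592.26842645 -307.76154907  110.18306779] [ 590.59520466 -310.06747373  107.        ] [ 596.48048258 -313.42248556  107.        ]
```

arm_command([
  [[-0.012,-0.482,-0.499],15.0],
  [[-0.012,-0.482,-0.499],15.0],
  [[-0.012,-0.482,-0.499],15.0],
  [[-0.012,-0.482,-0.499],15.0],
  [[-0.012,-0.482,-0.499],15.0],
  [[-0.012,-0.482,-0.499],15.0],
  [[-0.012,-0.482,-0.499],15.0],
  [[-0.012,-0.482,-0.499],15.0],
])

```text
clock: 1.75
eef_pos: [355.4, -244.6, 225.9]
eef_rot: [[0.001, -0.027, -1.0], [-0.001, -1.0, 0.027], [-1.0, 0.001, -0.001]]
ft_force: [0.6, -1.4, -0.1]
finger_gap: 92.8
```

arm_command([
  [[-0.004,-0.251,-0.15],0],
  [[-0.004,-0.251,-0.15],0],
  [[-0.004,-0.251,-0.15],0],
  [[-0.004,-0.251,-0.15],0],
  [[-0.004,-0.251,-0.15],0],
  [[-0.004,-0.251,-0.15],0],
  [[-0.004,-0.251,-0.15],0],
  [[-0.004,-0.251,-0.15],0],
], jaw=0.06)

```text
clock: 2.55
eef_pos: [511.5, 1.3, 229.3]
eef_rot: [[-0.001, -0.025, -1.0], [-0.0, -1.0, 0.025], [-1.0, 0.0, 0.001]]
ft_force: [0.2, -0.3, -0.4]
finger_gap: 60.4
```

Run:
```python
from h import *
m=cams.camera_model("wrist"); s=arm.sense()
im=cams.grab_frame("wrist"); cv2.imwrite("pics/w1.png",im)
import pickle; pickle.dump((m,s),open("w1.pkl","wb")); print(s["eef_pos"],m["world_from_camera"][:3,3])
```

```text
[511.48893024   1.33384402 229.30209451] [ 5.90704800e+02 -9.97472287e-02  3.95728515e+02]
```

View pics/w1.png

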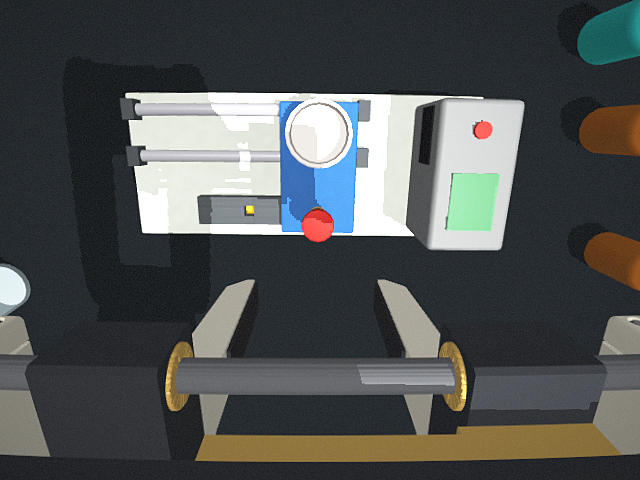

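The wrist view shows the red cap centred at (318,226), the cup ring at (319,133) and the yellow hole at (250,210). The plate's corners are at (126,94) and (143,232).

Run:
```python
from h import *
import pickle
m,s=pickle.load(open("w1.pkl","rb")); im=cv2.imread("pics/w1.png").astype(int)
B,G,R=im[...,0],im[...,1],im[...,2]
def cen(mask,box):
    x0,x1,y0,y1=box; k=np.zeros_like(mask);k[y0:y1,x0:x1]=mask[y0:y1,x0:x1]; ys,xs=np.nonzero(k); return xs.mean(),ys.mean(),len(xs),xs.min(),xs.max(),ys.min(),ys.max()
red=(R>150)&(G<60)&(B<60); c=cen(red,(290,350,195,250)); print(c); kn=onz(m,c[:2],88); 
yel=(R>120)&(G>100)&(B<80); h=cen(yel,(235,265,195,225)); print(h); ho=onz(m,h[:2],22)
cu=onz(m,(319.2,133),64)
th=np.arctan2(*( (cu-kn)[:2][::-1])); print("knob",kn,"cup",cu,"hole",ho,"th",th,np.linalg.norm((cu-kn)[:2]))
print([np.round(onz(m,q,z),1) for q,z in(((126,94),12),((143,232),12),((408,236),12))])
blue=(B>120)&(R<70)&(G<110); 
k=np.zeros(blue.shape,np.uint8);k[95:240,270:365]=blue[95:240,270:365]
for y in (105,120,170,180,190,200):
    xs=np.nonzero(k[y])[0]; print(y,xs.min(),xs.max(),onz(m,(xs.min()-.5,y),40)[:2].round(1),onz(m,(xs.max()+.5,y),40)[:2].round(1))
```

```text
(np.float64(319.76635514018693), np.float64(218.69158878504672), 214, np.int64(302), np.int64(333), np.int64(210), np.int64(241))
(np.float64(249.65), np.float64(210.375), 40, np.int64(246), np.int64(253), np.int64(206), np.int64(213))
knob [518.00206211  -2.31959761  88.        ] cup [591.97228811  -3.71212117  64.        ] hole [513.60215959  72.97454891  22.        ] th -0.018823237027764592 73.98333229258088
[array([637. , 193.5,  12. ]), array([489.8, 199.1,  12. ]), array([ 477.4, -102.9,   12. ])]
105 296 296 [618.3  18. ] [618.3  17.1]
120 285 286 [605.   29.1] [604.9  27.2]
170 281 313 [557.5  35.4] [556.7   2.5]
180 281 314 [547.6  36. ] [546.7   1.8]
190 281 314 [537.5  36.5] [536.6   2. ]
200 281 316 [527.3  37. ] [5.263e+02 2.000e-01]
```

Run:
```python
from h import *
import pickle
m,s=pickle.load(open("w1.pkl","rb")); im=cv2.imread("pics/w1.png")
hsv=cv2.cvtColor(im,cv2.COLOR_BGR2HSV); H,S,V=cv2.split(hsv)
red=((H<8)|(H>172))&(S>150)&(V>80); r=np.zeros_like(H); r[195:250,290:350]=red[195:250,290:350]
cs,_=cv2.findContours(r,0,1); c=max(cs,key=cv2.contourArea); e=cv2.minEnclosingCircle(c); print(e,cv2.contourArea(c))
kn=onz(m,e[0],87); print("knob",kn)
blue=((H>100)&(H<125)&(S>120)&(V>60))
for x in range(0,1):
  ps=[]
  for y in range(165,205,5):
    xs=np.nonzero(blue[y,270:370])[0]+270; a=onz(m,(xs.min()-.5,y),40)[:2];b=onz(m,(xs.max()+.5,y),40)[:2]; print(y,xs.min(),xs.max(),a.round(1),b.round(1)); ps.append((a+b)/2)
ps=np.array(ps); print(np.polyfit(ps[:,0],ps[:,1],1), ps.mean(0))
for x in (285,290,295,300): 
    ys=np.nonzero(blue[80:250,x])[0]+80; print(onz(m,(x,ys.min()-.5),40)[:2].round(1),onz(m,(x,ys.max()+.5),40)[:2].round(1))
```

```text
((317.5, 225.2096710205078), 16.58333969116211) 786.0
knob [ 5.11764251e+02 -1.44265550e-01  8.70000000e+01]
165 281 355 [562.4  35.2] [560.6 -39.4]
170 281 355 [557.5  35.4] [555.7 -39.4]
175 281 355 [552.6  35.7] [550.7 -39.5]
180 281 354 [547.6  36. ] [545.7 -38.5]
185 281 354 [542.6  36.2] [540.7 -38.5]
190 281 354 [537.5  36.5] [535.6 -38.5]
195 281 354 [532.4  36.8] [530.5 -38.6]
200 281 353 [527.3  37. ] [525.4 -37.6]
[-0.04976509 25.75310806] [544.06160424  -1.32216619]
[622.6  27.8] [493.8  34.1]
[622.5  23.1] [493.7  28.8]
[622.4  18.3] [493.5  23.6]
[621.4  13.6] [493.4  18.4]
```

arm_command([
  [[0.05,0.0008,-0.0005],0.4],
  [[0.1,0.0008,-0.0005],0.4],
  [[0.14,0.0008,-0.0005],0.4],
  [[0.165,0.0008,-0.0005],0.4],
  [[0.178,0.0008,-0.0005],0.4],
  [[0.178,0.0008,-0.0005],0.4],
  [[0.178,0.0008,-0.0005],0.4],
], jaw=0.06)

```text
clock: 3.3
eef_pos: [512.8, -1.1, 53.0]
eef_rot: [[0.002, -0.035, -0.999], [-0.0, -0.999, 0.035], [-1.0, 0.0, -0.002]]
ft_force: [0.0, -0.7, 1.3]
finger_gap: 59.9
```

Run:
```python
from h import *
im=cams.grab_frame("wrist"); cv2.imwrite("pics/w2.png",im)
im=cams.grab_frame("side"); cv2.imwrite("pics/s2.png",cv2.resize(im[160:310,240:440],None,fx=4,fy=4,interpolation=cv2.INTER_CUBIC))
```

```text
(no output)
```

View pics/w2.png

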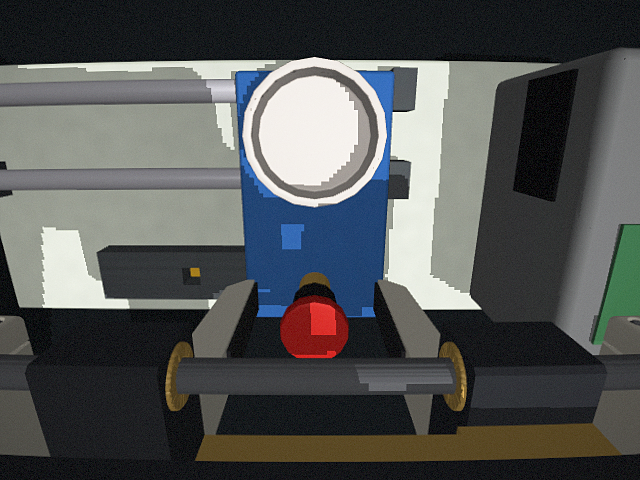

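View pics/s2.png

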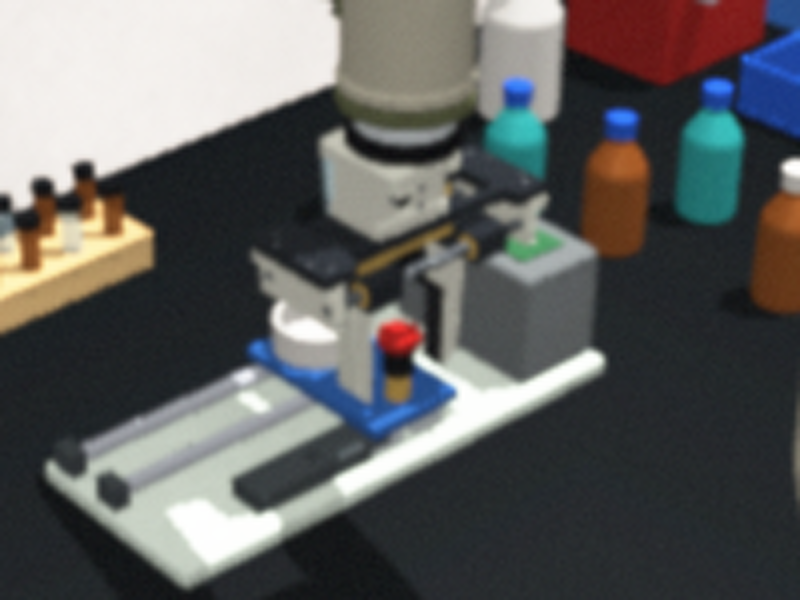

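The fingers straddle the knob. The cap is centred at column 315, midway between the fingertips at 254 and 376. I'll go down 2 mm and close gently.

arm_command([
  [[0.001,0,0],0],
  [[0.001,0,0],0],
  [[0.001,0,0],0],
  [[0.001,0,0],0],
  [[0.001,0,0],0],
], jaw=0.015, newtons=8)

```text
clock: 3.9
eef_pos: [512.0, -0.3, 50.7]
eef_rot: [[0.0, -0.034, -0.999], [-0.0, -0.999, 0.034], [-1.0, 0.0, -0.0]]
ft_force: [-0.7, -0.1, 1.7]
finger_gap: 29.7
```

arm_command([
  [[0,0,0],0],
  [[0,0,0],0],
  [[0,0,0],0],
])

```text
clock: 4.2
eef_pos: [512.0, -0.3, 50.7]
eef_rot: [[0.0, -0.034, -0.999], [-0.0, -0.999, 0.034], [-1.0, -0.0, -0.0]]
ft_force: [-0.5, -0.6, 1.9]
finger_gap: 29.7
```

Run:
```python
from h import *
im=cams.grab_frame("wrist"); cv2.imwrite("pics/w3.png",cv2.resize(im[240:480,160:480],None,fx=2.4,fy=2.4,interpolation=cv2.INTER_CUBIC))
im=cams.grab_frame("side"); cv2.imwrite("pics/s3.png",cv2.resize(im[210:280,295:375],None,fx=8,fy=8,interpolation=cv2.INTER_CUBIC))
```

```text
(no output)
```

View pics/w3.png

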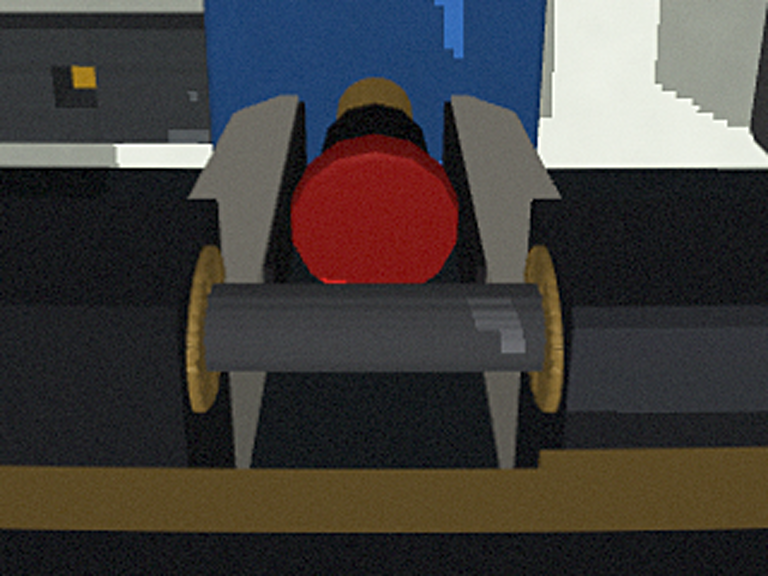

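View pics/s3.png

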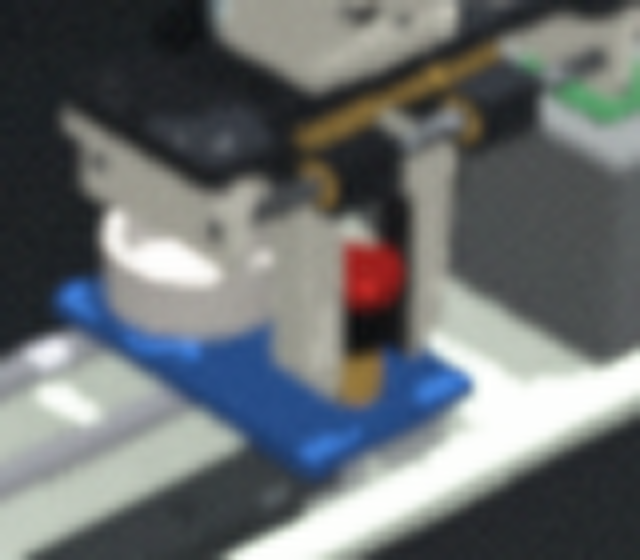

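The pads are long, so they close on the red cap (30 mm) rather than the waist. I'll re-grip with the cap mid-pad and lift by friction.

arm_command([
  [[0,0,0],0],
  [[-0.012,0,0],0],
  [[-0.012,0,0],0],
], jaw=0.04)

```text
clock: 4.6
eef_pos: [513.1, -0.5, 64.4]
eef_rot: [[0.003, -0.034, -0.999], [-0.0, -0.999, 0.034], [-1.0, 0.0, -0.003]]
ft_force: [0.8, 0.4, 0.7]
finger_gap: 39.7
```

arm_command([
  [[0,0,0],0],
  [[0,0,0],0],
  [[0,0,0],0],
  [[0,0,0],0],
], jaw=0.015, newtons=15)

```text
clock: 5.0
eef_pos: [512.1, -0.3, 62.7]
eef_rot: [[0.0, -0.034, -0.999], [-0.0, -0.999, 0.034], [-1.0, -0.0, -0.0]]
ft_force: [-0.6, -0.5, 2.2]
finger_gap: 29.3
```

arm_command([
  [[0,0,0],0],
  [[0,0,0],0],
  [[-0.002,0,0],0],
  [[-0.004,0,0],0],
  [[-0.004,0,0],0],
], newtons=40)

```text
clock: 5.5
eef_pos: [511.8, -0.3, 66.1]
eef_rot: [[-0.0, -0.034, -0.999], [0.0, -0.999, 0.034], [-1.0, -0.0, 0.0]]
ft_force: [4.6, -0.8, -7.3]
finger_gap: 28.6
```

arm_command([
  [[-0.002,0,0],0],
  [[-0.004,0,0],0],
  [[-0.006,0,0],0],
  [[-0.0075,0,0],0],
  [[-0.0075,0,0],0],
  [[-0.0075,0,0],0],
])

```text
clock: 6.1
eef_pos: [511.7, -0.3, 73.1]
eef_rot: [[-0.0, -0.034, -0.999], [0.0, -0.999, 0.034], [-1.0, -0.0, 0.0]]
ft_force: [6.9, -0.1, -11.3]
finger_gap: 29.0
```

Run:
```python
from h import *
s=arm.sense();print(s["ft_force"],s["moment"],s["eef_pos"])
im=cams.grab_frame("side"); cv2.imwrite("pics/s4.png",cv2.resize(im[210:280,295:375],None,fx=8,fy=8,interpolation=cv2.INTER_CUBIC))
```

```text
[  6.90394498  -0.07626261 -11.30448869] [-0.00507402 -1.08174164  0.02360089] [ 5.11690576e+02 -3.32468799e-01  7.31284914e+01]
```

View pics/s4.png

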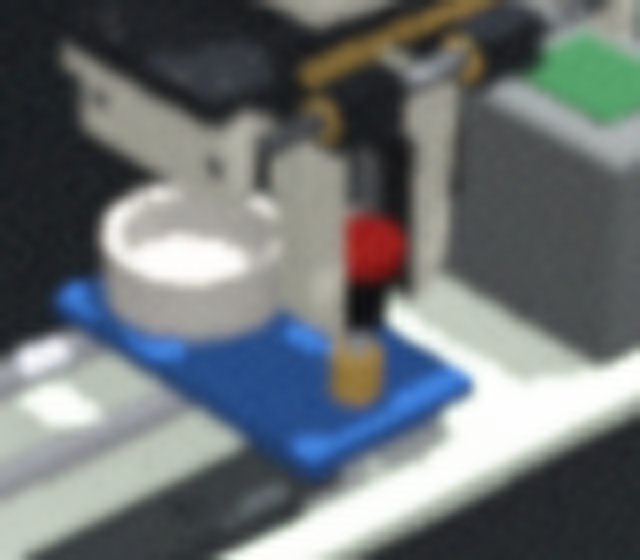

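arm_command([
  [[-0.0005,-0.002,-0.0005],0],
  [[-0.0005,-0.008,-0.0005],0],
  [[-0.0005,-0.017,-0.0005],0],
  [[-0.0005,-0.027,-0.0005],0],
  [[-0.0005,-0.037,-0.0005],0],
  [[-0.0005,-0.047,-0.0005],0],
  [[-0.0005,-0.055,-0.0005],0],
  [[-0.0005,-0.058,-0.0005],0],
])

```text
clock: 6.95
eef_pos: [513.8, 57.9, 73.4]
eef_rot: [[-0.001, -0.034, -0.999], [-0.0, -0.999, 0.034], [-1.0, 0.0, 0.001]]
ft_force: [6.3, -1.9, -10.7]
finger_gap: 28.6
```

Run:
```python
from h import *
im=cams.grab_frame("side"); cv2.imwrite("pics/s5.png",cv2.resize(im[200:310,245:395],None,fx=5,fy=5,interpolation=cv2.INTER_CUBIC))
im=cams.grab_frame("wrist"); cv2.imwrite("pics/w5.png",im)
s=arm.sense();print(s["ft_force"],s["moment"],s["eef_pos"],s["finger_gap"],s["clock"])
```

```text
[  4.86425424   0.50894015 -10.91635214] [ 0.22381949 -0.91471789 -0.0063398 ] [513.82055488  58.07888841  73.34142676] 28.448554892603987 7.05
```

View pics/s5.png

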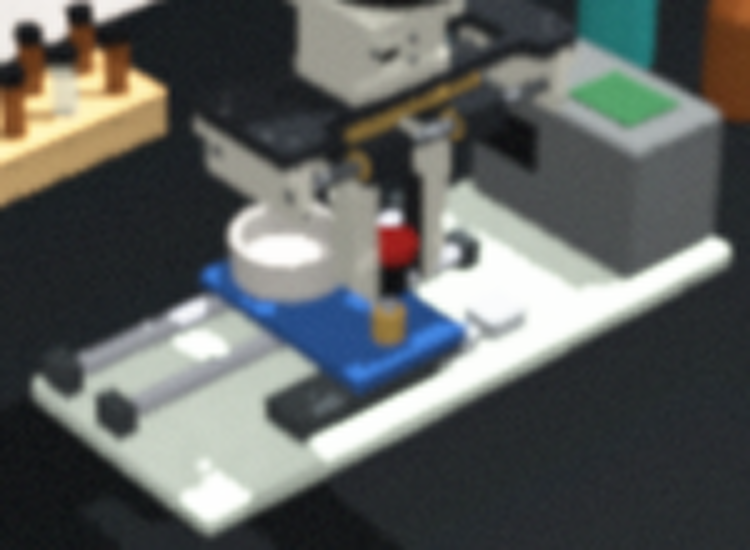

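View pics/w5.png

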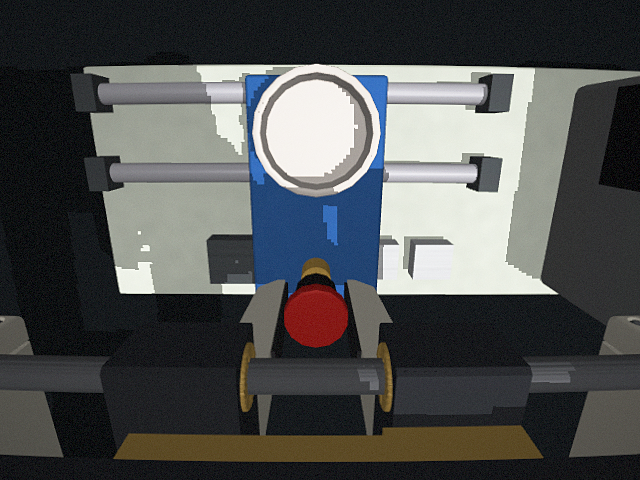

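arm_command([
  [[0.0007,0,0],0],
  [[0.0014,0,0],0],
  [[0.0014,0,0],0],
])

```text
clock: 7.35
eef_pos: [513.9, 57.8, 72.0]
eef_rot: [[-0.001, -0.034, -0.999], [0.0, -0.999, 0.034], [-1.0, -0.0, 0.001]]
ft_force: [5.7, 0.8, -10.3]
finger_gap: 28.4
```

arm_command([
  [[0.0005,0,0],0],
  [[0.0005,0,0],0],
])

```text
clock: 7.55
eef_pos: [513.8, 57.8, 71.5]
eef_rot: [[-0.001, -0.034, -0.999], [0.0, -0.999, 0.034], [-1.0, -0.0, 0.001]]
ft_force: [5.7, 1.3, -10.4]
finger_gap: 28.5
```

arm_command([
  [[0.0006,0,0],0],
  [[0.0012,0,0],0],
  [[0.0012,0,0],0],
])

```text
clock: 7.85
eef_pos: [513.9, 57.8, 70.6]
eef_rot: [[-0.001, -0.034, -0.999], [0.0, -0.999, 0.034], [-1.0, -0.0, 0.001]]
ft_force: [4.4, 1.1, -9.2]
finger_gap: 28.6
```

arm_command([
  [[0,0,0],0],
  [[0,0,0],0],
  [[0.004,0,0],0],
  [[0.008,0,0],0],
  [[0.008,0,0],0],
], jaw=0.036, newtons=15)

```text
clock: 8.35
eef_pos: [513.8, 57.6, 62.7]
eef_rot: [[-0.001, -0.034, -0.999], [-0.0, -0.999, 0.034], [-1.0, 0.0, 0.001]]
ft_force: [1.1, -0.4, -0.9]
finger_gap: 35.9
```

Run:
```python
from h import *
im=cams.grab_frame("side"); cv2.imwrite("pics/s6.png",cv2.resize(im[200:310,245:395],None,fx=5,fy=5,interpolation=cv2.INTER_CUBIC))
s=arm.sense();print(s["ft_force"],s["eef_pos"],s["finger_gap"],s["clock"])
```

```text
[ 0.19698771 -0.31568566 -0.04226564] [513.97457435  57.57785743  63.02560428] 36.241363052258755 8.4
```

View pics/s6.png

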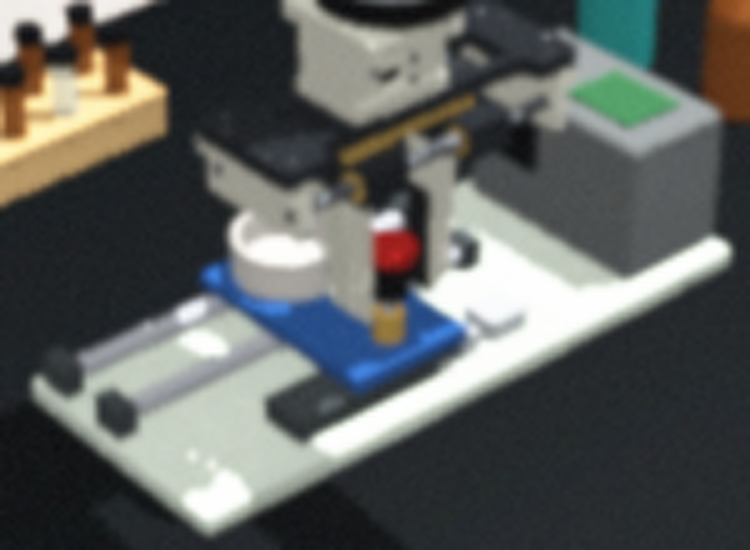

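arm_command([
  [[0,-0.002,0],0],
  [[0,-0.003,0],0],
  [[0,-0.004,0],0],
  [[0,-0.006,0],0],
  [[0,-0.008,0],0],
  [[0,-0.01,0],0],
  [[0,-0.011,0],0],
  [[0,-0.012,0],0],
])

```text
clock: 9.2
eef_pos: [514.8, 70.0, 63.4]
eef_rot: [[-0.0, -0.034, -0.999], [0.001, -0.999, 0.034], [-1.0, -0.001, 0.0]]
ft_force: [0.3, 1.7, -0.0]
finger_gap: 36.1
```

arm_command([
  [[0,-0.0007,0],0],
  [[0,-0.0014,0],0],
  [[0,-0.002,0],0],
  [[0,-0.002,0],0],
])

```text
clock: 9.6
eef_pos: [514.9, 71.8, 63.5]
eef_rot: [[0.0, -0.034, -0.999], [0.0, -0.999, 0.034], [-1.0, -0.0, -0.0]]
ft_force: [-0.1, -0.1, -1.0]
finger_gap: 36.0
```

Run:
```python
from h import *
im=cams.grab_frame("side"); cv2.imwrite("pics/s7.png",cv2.resize(im[200:310,245:395],None,fx=5,fy=5,interpolation=cv2.INTER_CUBIC))
s=arm.sense();print(s["ft_force"],s["eef_pos"],s["finger_gap"],s["clock"])
im=cams.grab_frame("wrist"); cv2.imwrite("pics/w7.png",im)
```

```text
[-0.74046333  0.49602507 -0.27574489] [514.87903361  71.6898195   63.46343501] 36.316680940233134 9.65
```

View pics/s7.png

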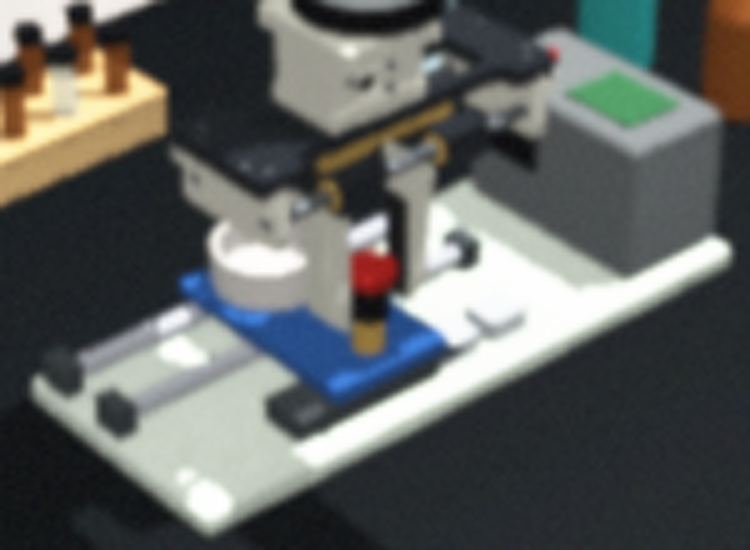

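View pics/w7.png

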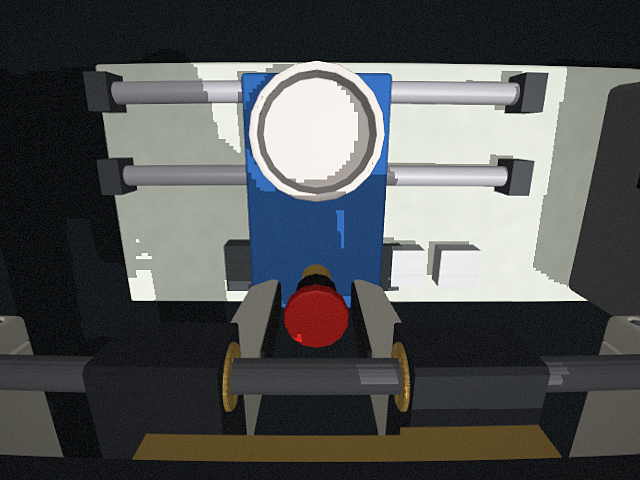

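Run:
```python
from h import *
im=cams.grab_frame("side"); sc=cams.grab_frame("scene")
a=cv2.resize(im[225:285,290:340],None,fx=8,fy=8,interpolation=cv2.INTER_CUBIC)
ref=cv2.imread("pics/side0.png"); b=cv2.resize(ref[225:285,310:360],None,fx=8,fy=8,interpolation=cv2.INTER_CUBIC)
cv2.imwrite("pics/cmp.png",np.hstack([b,a]))
```

```text
(no output)
```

View pics/cmp.png

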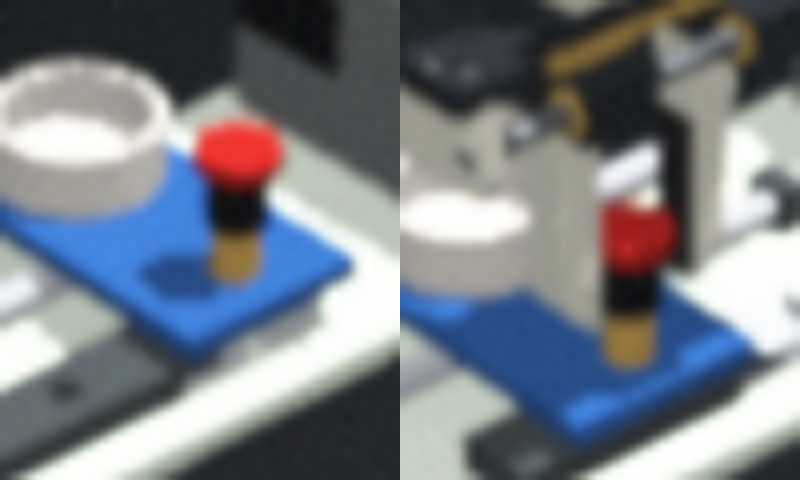

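arm_command([
  [[0,-0.001,0],0],
  [[0,-0.002,0],0],
  [[0,-0.0025,0],0],
  [[0,-0.0025,0],0],
])

```text
clock: 10.2
eef_pos: [515.0, 74.2, 63.5]
eef_rot: [[-0.0, -0.034, -0.999], [0.0, -0.999, 0.034], [-1.0, -0.0, 0.0]]
ft_force: [-0.8, -0.2, -0.2]
finger_gap: 35.9
```

arm_command([
  [[0,-0.0005,0],0],
  [[0,-0.0005,0],0],
])

```text
clock: 10.4
eef_pos: [515.0, 74.7, 63.4]
eef_rot: [[0.0, -0.034, -0.999], [0.0, -0.999, 0.034], [-1.0, -0.0, -0.0]]
ft_force: [0.2, 0.3, -0.2]
finger_gap: 35.7
```

arm_command([
  [[0,-0.0005,0],0],
  [[0,-0.0005,0],0],
])

```text
clock: 10.6
eef_pos: [515.0, 75.0, 63.4]
eef_rot: [[0.0, -0.034, -0.999], [-0.0, -0.999, 0.034], [-1.0, 0.0, -0.0]]
ft_force: [-0.9, -2.4, -0.1]
finger_gap: 35.5
```

arm_command([
  [[0,-0.0004,0],0],
  [[0,-0.0004,0],0],
])

```text
clock: 10.8
eef_pos: [515.0, 75.4, 63.5]
eef_rot: [[0.0, -0.034, -0.999], [-0.0, -0.999, 0.034], [-1.0, 0.0, -0.0]]
ft_force: [-0.1, -1.1, -0.7]
finger_gap: 36.3
```

arm_command([
  [[0,-0.0004,0],0],
  [[0,-0.0004,0],0],
])

```text
clock: 11.0
eef_pos: [515.0, 75.9, 63.4]
eef_rot: [[-0.0, -0.034, -0.999], [-0.0, -0.999, 0.034], [-1.0, 0.0, 0.0]]
ft_force: [-0.0, -0.8, -0.2]
finger_gap: 35.9
```

arm_command([
  [[0,-0.0004,0],0],
  [[0,-0.0004,0],0],
])

```text
clock: 11.2
eef_pos: [515.0, 76.4, 63.5]
eef_rot: [[0.0, -0.034, -0.999], [0.0, -0.999, 0.034], [-1.0, -0.0, -0.0]]
ft_force: [-0.0, -1.6, 0.1]
finger_gap: 36.2
```

arm_command([
  [[0,-0.0004,0],0],
  [[0,-0.0004,0],0],
])

```text
clock: 11.4
eef_pos: [515.1, 76.7, 63.5]
eef_rot: [[0.0, -0.034, -0.999], [-0.0, -0.999, 0.034], [-1.0, 0.0, -0.0]]
ft_force: [1.0, -0.7, -0.6]
finger_gap: 35.8
```

arm_command([
  [[0,-0.0004,0],0],
  [[0,-0.0004,0],0],
])

```text
clock: 11.6
eef_pos: [515.1, 77.2, 63.5]
eef_rot: [[0.0, -0.034, -0.999], [0.0, -0.999, 0.034], [-1.0, -0.0, -0.0]]
ft_force: [0.2, -0.8, -0.6]
finger_gap: 36.4
```

arm_command([
  [[0,-0.0004,0],0],
  [[0,-0.0004,0],0],
])

```text
clock: 11.8
eef_pos: [515.1, 77.5, 63.5]
eef_rot: [[0.0, -0.034, -0.999], [-0.0, -0.999, 0.034], [-1.0, 0.0, -0.0]]
ft_force: [-0.5, -1.5, 0.7]
finger_gap: 36.0
```

Run:
```python
from h import *
im=cams.grab_frame("side"); w=cams.grab_frame("wrist")
a=cv2.resize(im[225:285,285:335],None,fx=8,fy=8,interpolation=cv2.INTER_CUBIC)
b=cv2.resize(w[220:370,230:400],None,fx=2.35,fy=3.2,interpolation=cv2.INTER_CUBIC)[:480,:400]
cv2.imwrite("pics/cmp2.png",np.hstack([a,b]))
```

```text
(no output)
```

View pics/cmp2.png

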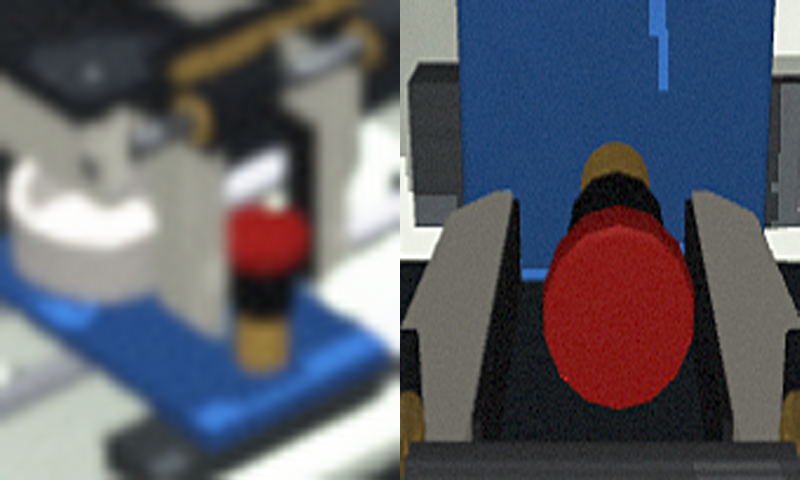

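arm_command([
  [[0,-0.0004,0],0],
  [[0,-0.0004,0],0],
])

```text
clock: 12.1
eef_pos: [515.1, 77.7, 63.5]
eef_rot: [[0.0, -0.034, -0.999], [-0.0, -0.999, 0.034], [-1.0, 0.0, -0.0]]
ft_force: [-0.6, -2.4, 0.3]
finger_gap: 36.0
```

arm_command([
  [[0,-0.0004,0],0],
  [[0,-0.0004,0],0],
])

```text
clock: 12.3
eef_pos: [515.1, 77.9, 63.5]
eef_rot: [[0.0, -0.034, -0.999], [-0.001, -0.999, 0.034], [-1.0, 0.001, -0.0]]
ft_force: [0.3, -5.6, 0.6]
finger_gap: 36.1
```

Pushing now meets a stop (5.6 N with hardly any motion) after 2.5 mm of play, and the knob looks down, so the pin is in. I'll back off, rise, and locate the bottles.

arm_command([
  [[0,0.003,0],0],
  [[0,0.003,0],0],
  [[-0.02,0.003,0],0],
  [[-0.06,0.003,0],0],
  [[-0.11,0.003,0],0],
  [[-0.16,0.003,0],0],
  [[-0.19,0.003,0],0],
], jaw=0.045)

```text
clock: 13.0
eef_pos: [516.2, 75.8, 258.3]
eef_rot: [[0.005, -0.034, -0.999], [0.001, -0.999, 0.034], [-1.0, -0.001, -0.005]]
ft_force: [0.6, -0.4, 0.1]
finger_gap: 44.9
```

Run:
```python
from h import *
ms={n:cams.camera_model(n) for n in("scene","side","wrist")}
im=cams.grab_frame("side"); sc=cams.grab_frame("scene")
cv2.imwrite("pics/side8.png",im);cv2.imwrite("pics/scene8.png",sc)
a=cv2.resize(im[225:285,285:335],None,fx=8,fy=8,interpolation=cv2.INTER_CUBIC)
b=cv2.resize(sc[200:260,325:375],None,fx=8,fy=8,interpolation=cv2.INTER_CUBIC)
cv2.imwrite("pics/cmp3.png",np.hstack([a,b]))
scf=lambda x,y:(x/3.3+180-.35,y/3.3+140-.35)
for n,c in (("t1",(81,32)),("sample",(148,96)),("t2",(74,172)),("spare",(248,-10))): print(n,onz(ms["scene"],scf(*c),106).round(0))
s=arm.sense();print(s["eef_pos"],s["clock"])
```

```text
t1 [ 577. -403.  106.]
sample [ 592. -309.  106.]
t2 [ 682. -292.  106.]
spare [ 454. -337.  106.]
[517.83534123  75.85932427 259.91465214] 13.1
```

View pics/cmp3.png

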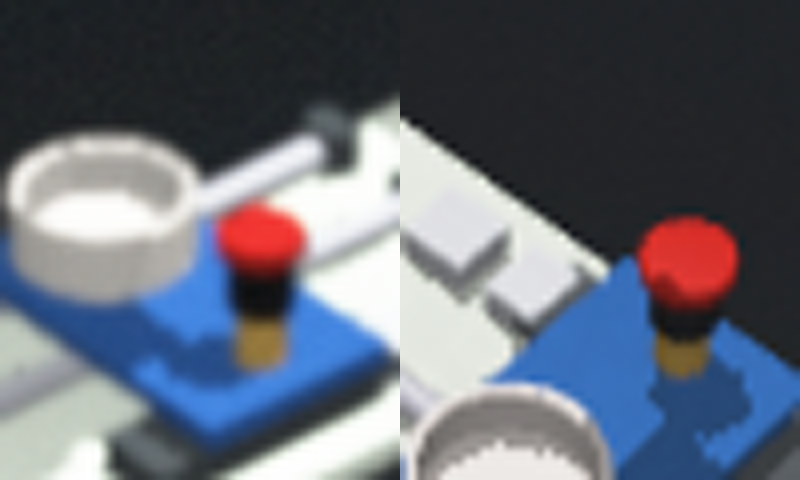

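Run:
```python
from h import *
import pickle
m=cams.camera_model("wrist"); im=cams.grab_frame("wrist"); s=arm.sense(); pickle.dump((m,s),open("w8.pkl","wb")); cv2.imwrite("pics/w8.png",im); print(s["eef_pos"],m["world_from_camera"][:3,3])
```

```text
[516.61561286  75.77692994 256.54228325] [595.22910297  73.47974702 427.1958671 ]
```

View pics/w8.png

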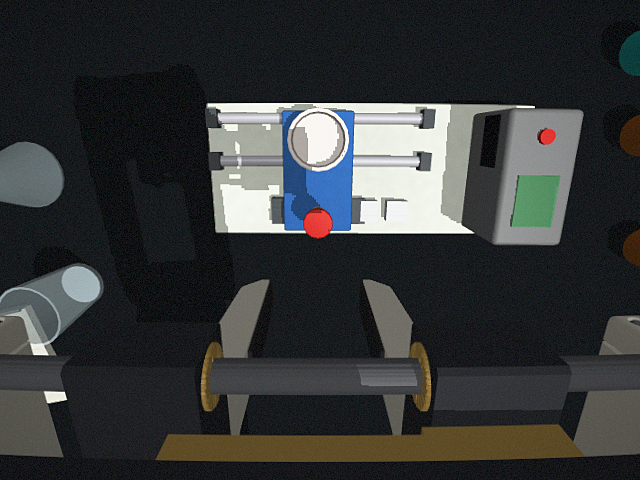

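Run:
```python
from h import *
import pickle
m,s=pickle.load(open("w8.pkl","rb")); im=cv2.imread("pics/w8.png")
H,S,V=cv2.split(cv2.cvtColor(im,cv2.COLOR_BGR2HSV))
r=np.zeros_like(H); red=(((H<8)|(H>172))&(S>150)&(V>80)); r[195:250,290:350]=red[195:250,290:350]
cs,_=cv2.findContours(r,0,1); e=cv2.minEnclosingCircle(max(cs,key=cv2.contourArea)); print(e,onz(m,e[0],87))
g=cv2.cvtColor(im,cv2.COLOR_BGR2GRAY)
c=cv2.HoughCircles(g[95:185,270:365],cv2.HOUGH_GRADIENT,1,5,param1=150,param2=12,minRadius=25,maxRadius=36)
if c is not None:
  for q in c[0][:6]: p=(q[0]+270,q[1]+95); print(p,q[2],onz(m,p,64))
for rr in (31,27):
  f=[proj(m,[592+dx*rr,72+dy*rr,64]) for dx,dy in((1,0),(-1,0),(0,1),(0,-1))]; print(rr,np.round(f,1).tolist())
cv2.imwrite("pics/w8c.png",cv2.resize(im[95:245,260:380],None,fx=4,fy=4,interpolation=cv2.INTER_CUBIC))
```

```text
((317.43267822265625, 223.02883911132812), 15.039643287658691) [514.40971953  74.69995899  87.        ]
(np.float32(317.5), np.float32(137.5)) 26.6 [596.28418995  71.85669841  64.        ]
(np.float32(309.5), np.float32(135.5)) 28.8 [598.47385641  79.73513671  64.        ]
(np.float32(322.5), np.float32(138.5)) 32.1 [595.15503069  66.9144395   64.        ]
(np.float32(318.5), np.float32(143.5)) 27.7 [590.46536867  71.04776988  64.        ]
(np.float32(325.5), np.float32(133.5)) 34.3 [599.84744586  63.80111398  64.        ]
(np.float32(318.5), np.float32(130.5)) 34.3 [602.94109394  70.64850536  64.        ]
31 [[316.5, 109.2], [318.5, 173.3], [286.5, 143.1], [348.6, 140.9]]
27 [[316.6, 113.5], [318.4, 169.3], [290.5, 142.9], [344.6, 141.0]]
```

View pics/w8c.png

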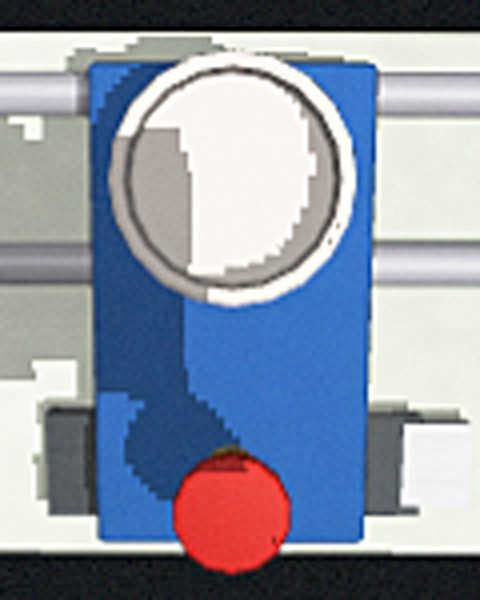

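arm_command([
  [[0,0.03,-0.001],0],
  [[0,0.08,-0.002],0],
  [[0,0.13,-0.003],0],
  [[0,0.18,-0.005],0],
  [[0,0.23,-0.006],0],
  [[0,0.28,-0.007],0],
  [[0,0.33,-0.009],0],
  [[0,0.37,-0.01],0],
], jaw=0.07)

```text
clock: 13.95
eef_pos: [511.2, -296.8, 250.8]
eef_rot: [[-0.003, -0.035, -0.999], [0.002, -0.999, 0.035], [-1.0, -0.002, 0.003]]
ft_force: [0.8, 0.2, 0.7]
finger_gap: 69.9
```

arm_command([
  [[0,0.013,0],0],
  [[0,0.013,0],0],
  [[0,0.013,0],0],
  [[0,0.013,0],0],
])

```text
clock: 14.35
eef_pos: [512.2, -306.0, 253.0]
eef_rot: [[-0.0, -0.032, -0.999], [0.001, -0.999, 0.032], [-1.0, -0.001, 0.0]]
ft_force: [-0.0, 0.6, 0.4]
finger_gap: 69.9
```

Run:
```python
from h import *
import pickle
m=cams.camera_model("wrist"); im=cams.grab_frame("wrist"); s=arm.sense(); pickle.dump((m,s),open("w9.pkl","wb")); cv2.imwrite("pics/w9.png",im); print(s["eef_pos"],m["world_from_camera"][:3,3])
```

```text
[ 512.3664656  -306.01752086  253.31756032] [ 591.39280738 -308.22054013  419.47318784]
```

View pics/w9.png

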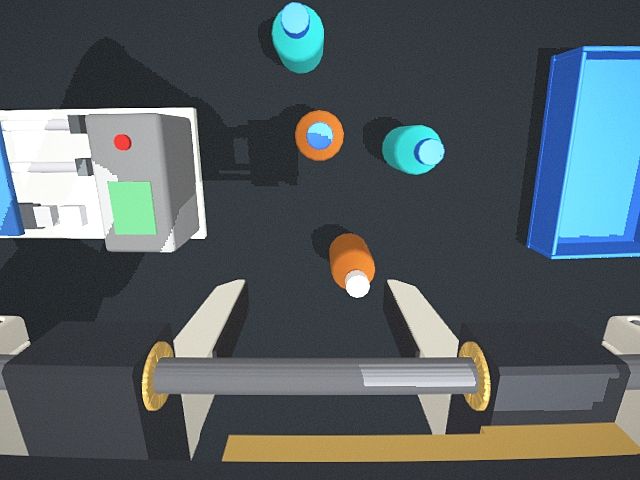

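The wrist view shows the amber bottle with a blue cap straight below, cap at (319,136). The turquoise ones are at (297,30) and (413,150), and the white-capped spare is at (352,265).

Run:
```python
from h import *
import pickle
m,s=pickle.load(open("w9.pkl","rb")); im=cv2.imread("pics/w9.png")
H,S,V=cv2.split(cv2.cvtColor(im,cv2.COLOR_BGR2HSV))
def circ(mask,box):
    x0,x1,y0,y1=box; r=np.zeros_like(H); r[y0:y1,x0:x1]=mask[y0:y1,x0:x1]
    cs,_=cv2.findContours(r,0,1); c=max(cs,key=cv2.contourArea); return cv2.minEnclosingCircle(c),cv2.fitEllipse(c)
b=(280,360,95,175)
o=circ((V>90)&(S>60),b); c=circ((H>95)&(H<130)&(S>80)&(V>90),b)
print(o,c); print("cap",onz(m,c[0][0],108),"body",onz(m,o[0][0],65))
```

```text
(((318.9006652832031, 135.09596252441406), 25.420852661132812), ((318.9477233886719, 135.04690551757812), (48.07038116455078, 50.18479919433594), 179.6571044921875)) (((319.0201110839844, 135.32305908203125), 13.7150297164917), ((317.8662109375, 135.79664611816406), (21.938581466674805, 27.293861389160156), 167.1449432373047))
cap [ 590.7661306  -311.04368343  108.        ] body [ 590.89556007 -311.32413846   65.        ]
```

arm_command([
  [[0.02,0.0027,-0.04],0],
  [[0.05,0.0027,-0.075],0],
  [[0.08,0.0027,-0.0785],0],
  [[0.12,0.0027,-0.0785],0],
  [[0.16,0.0027,-0.0785],0],
  [[0.19,0.0027,-0.0785],0],
  [[0.208,0.0027,-0.0785],0],
  [[0.215,0.0027,-0.0785],0],
])

```text
clock: 15.2
eef_pos: [589.5, -311.4, 36.4]
eef_rot: [[-0.003, -0.033, -0.999], [0.002, -0.999, 0.033], [-1.0, -0.002, 0.003]]
ft_force: [0.7, 0.3, 0.6]
finger_gap: 70.6
```

arm_command([
  [[0,0,0],0],
  [[0,0,0],0],
])

```text
clock: 15.4
eef_pos: [591.7, -313.7, 40.7]
eef_rot: [[0.003, -0.034, -0.999], [-0.002, -0.999, 0.034], [-1.0, 0.002, -0.003]]
ft_force: [0.7, 0.1, 0.0]
finger_gap: 70.3
```

Run:
```python
from h import *
im=cams.grab_frame("side"); cv2.imwrite("pics/s10.png",cv2.resize(im[150:270,340:480],None,fx=5,fy=5,interpolation=cv2.INTER_CUBIC))
im=cams.grab_frame("wrist"); cv2.imwrite("pics/w10.png",im)
s=arm.sense();print(s["ft_force"],s["eef_pos"],s["finger_gap"],s["clock"])
```

```text
[ 0.81930124 -0.09306708  0.68226393] [ 591.82219791 -314.01021899   40.9760109 ] 69.87418379790094 15.5
```

View pics/s10.png

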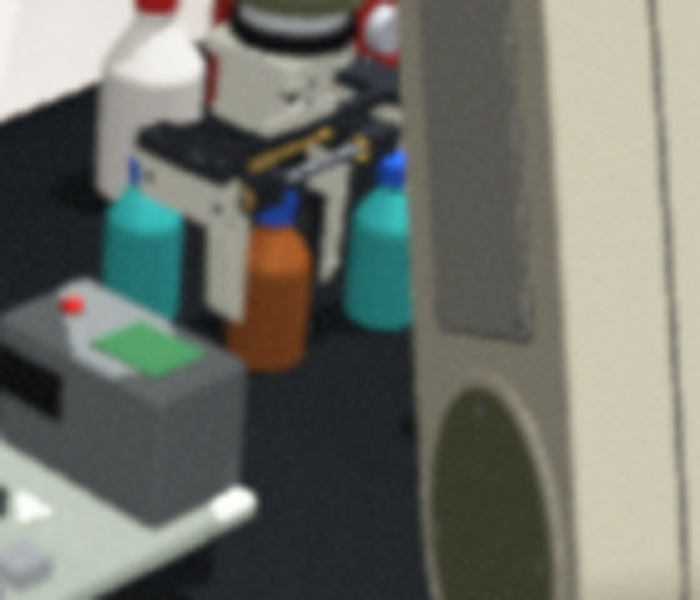

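View pics/w10.png

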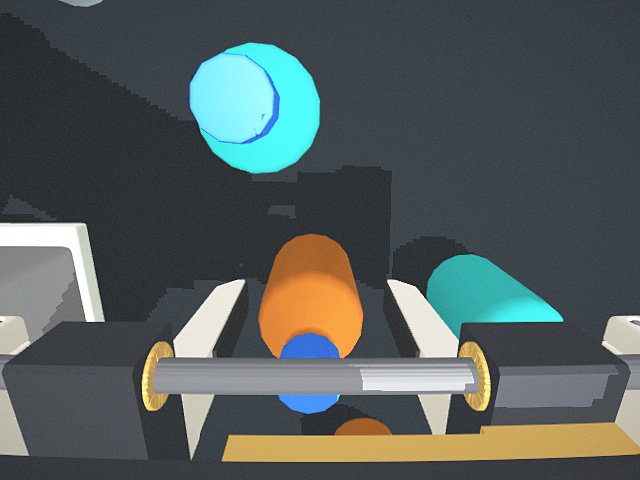

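arm_command([
  [[0.003,-0.0026,0.001],0],
  [[0.003,-0.0026,0.001],0],
  [[0.003,-0.0026,0.001],0],
])

```text
clock: 15.8
eef_pos: [589.4, -310.5, 35.6]
eef_rot: [[0.0, -0.034, -0.999], [-0.0, -0.999, 0.034], [-1.0, 0.0, -0.0]]
ft_force: [0.1, -0.4, -0.3]
finger_gap: 69.7
```

arm_command([
  [[0,0,0],0],
  [[0,0,0],0],
  [[0,0,0],0],
  [[0,0,0],0],
  [[0,0,0],0],
  [[0,0,0],0],
], jaw=0.035, newtons=15)

```text
clock: 16.4
eef_pos: [589.4, -310.6, 35.5]
eef_rot: [[-0.0, -0.034, -0.999], [-0.0, -0.999, 0.034], [-1.0, 0.0, -0.0]]
ft_force: [-0.5, -0.9, -0.3]
finger_gap: 48.2
```

arm_command([
  [[-0.005,0,0],0],
  [[-0.02,0,0],0],
  [[-0.05,0,0],0],
  [[-0.085,0,0],0],
  [[-0.115,0,0],0],
  [[-0.13,0,0],0],
  [[-0.13,0,0],0],
], newtons=20)

```text
clock: 17.1
eef_pos: [591.2, -311.6, 169.6]
eef_rot: [[0.005, -0.034, -0.999], [-0.003, -0.999, 0.034], [-1.0, 0.003, -0.005]]
ft_force: [0.1, 0.2, -1.5]
finger_gap: 47.9
```

arm_command([
  [[0,-0.02,0.0005],0],
  [[0,-0.055,0.0015],0],
  [[0,-0.1,0.0025],0],
  [[0,-0.148,0.0036],0],
  [[0,-0.196,0.0048],0],
  [[0,-0.244,0.006],0],
  [[0,-0.29,0.007],0],
  [[0,-0.33,0.008],0],
])

```text
clock: 17.9
eef_pos: [590.5, 22.9, 162.7]
eef_rot: [[-0.004, -0.033, -0.999], [0.001, -0.999, 0.033], [-1.0, -0.001, 0.004]]
ft_force: [0.6, 0.2, -1.3]
finger_gap: 47.6
```

arm_command([
  [[0,-0.03,0.001],0],
  [[0,-0.048,0.0013],0],
  [[0,-0.052,0.0013],0],
  [[0,-0.052,0.0013],0],
  [[0,-0.052,0.0013],0],
  [[0,-0.052,0.0013],0],
])

```text
clock: 18.5
eef_pos: [592.9, 70.4, 165.0]
eef_rot: [[-0.001, -0.035, -0.999], [-0.0, -0.999, 0.035], [-1.0, 0.0, 0.001]]
ft_force: [-0.7, -0.6, -1.3]
finger_gap: 47.6
```

Run:
```python
from h import *
for n,b in (("side",(180,300,240,390)),("scene",(150,290,240,400))):
    im=cams.grab_frame(n); cv2.imwrite(f"pics/{n}11f.png",im); y0,y1,x0,x1=b; cv2.imwrite(f"pics/{n}11.png",cv2.resize(im[y0:y1,x0:x1],None,fx=4.8,fy=4.2,interpolation=cv2.INTER_CUBIC))
im=cams.grab_frame("wrist"); cv2.imwrite("pics/w11.png",im)
s=arm.sense();print(s["ft_force"],s["eef_pos"],s["finger_gap"],s["clock"])
```

```text
[-0.5382759  -0.41565376 -1.50612709] [593.22009153  70.64545285 165.48304392] 47.70605933182949 18.65
```

View pics/side11.png

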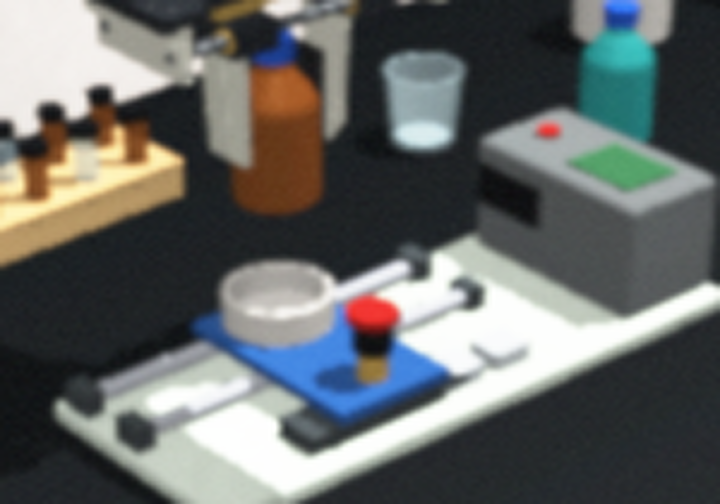

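View pics/scene11.png

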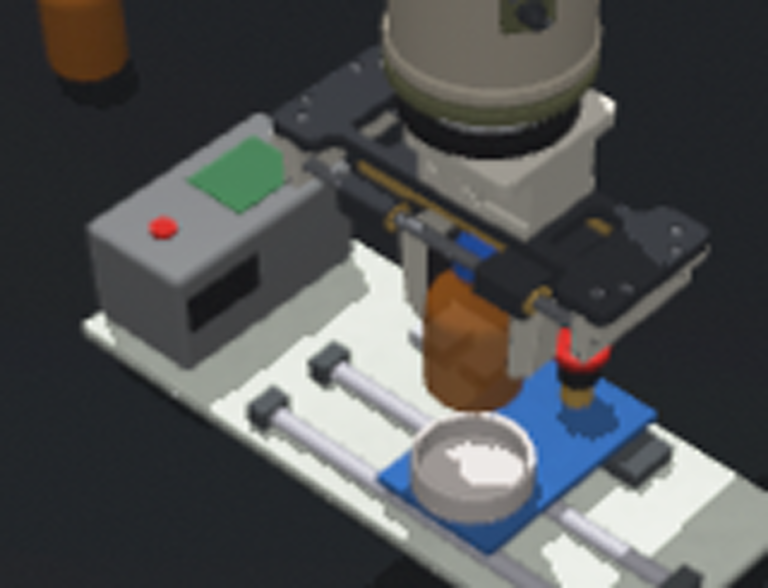

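View pics/w11.png

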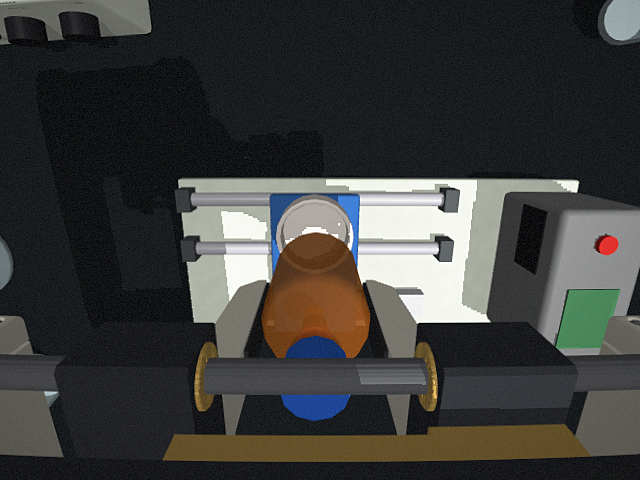

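```bash
cat > chk.py <<'E'
from h import *
boxes={"side":(180,240),"scene":(150,240)}
def ext(n,c,r,z):
    m=cams.camera_model(n); t=np.linspace(0,2*np.pi,180); P=np.array([proj(m,[c[0]+r*np.cos(a),c[1]+r*np.sin(a),z]) for a in t])
    y0,x0=boxes[n]; P=((P-[x0,y0]+.5)*[4.8,4.2]-.5)
    return "cols %.0f-%.0f rows %.0f-%.0f"%(P[:,0].min(),P[:,0].max(),P[:,1].min(),P[:,1].max())
E
python3 - <<'E'
from chk import *
for n in("side","scene"):
    print(n,"bottle foot",ext(n,(594.6,70.6),24,130)); print("  rim",ext(n,(594.5,71.7),31,64));
E
```

```text
side bottle foot cols 236-326 rows 177-217
  rim cols 225-339 rows 262-316
scene bottle foot cols 422-524 rows 345-416
  rim cols 408-535 rows 408-499
```

arm_command([
  [[0.015,-0.001,0],0],
  [[0.035,-0.001,0],0],
  [[0.05,-0.001,0],0],
  [[0.058,-0.001,0],0],
  [[0.06,-0.001,0],0],
  [[0.06,-0.001,0],0],
  [[0.06,-0.001,0],0],
])

```text
clock: 19.35
eef_pos: [593.8, 72.6, 106.4]
eef_rot: [[0.001, -0.034, -0.999], [0.0, -0.999, 0.034], [-1.0, -0.0, -0.001]]
ft_force: [0.2, 0.1, -0.6]
finger_gap: 47.5
```

Run:
```python
from h import *
for n,b in (("side",(180,300,240,390)),("scene",(150,290,240,400))):
    im=cams.grab_frame(n); y0,y1,x0,x1=b; cv2.imwrite(f"pics/{n}12.png",cv2.resize(im[y0:y1,x0:x1],None,fx=4.8,fy=4.2,interpolation=cv2.INTER_CUBIC))
im=cams.grab_frame("wrist"); cv2.imwrite("pics/w12.png",im)
s=arm.sense();print(s["ft_force"],s["eef_pos"],s["finger_gap"],s["clock"])
```

```text
[ 1.07720367 -0.24051862 -1.55853091] [593.81573425  72.58328203 106.45881677] 48.09188322966517 19.5
```

View pics/side12.png

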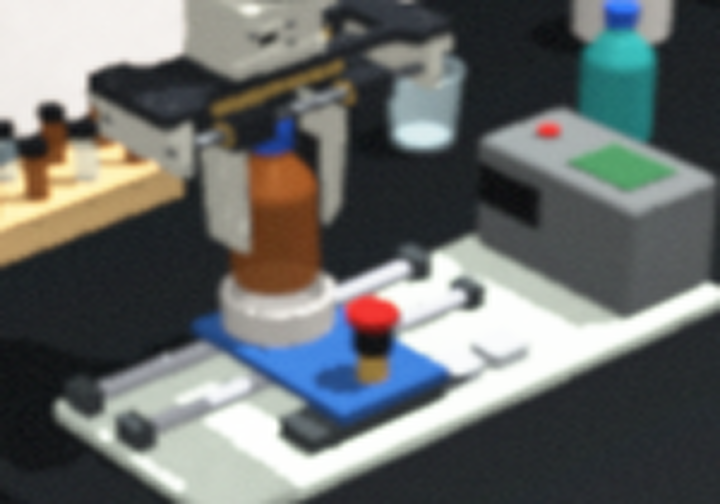

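View pics/scene12.png

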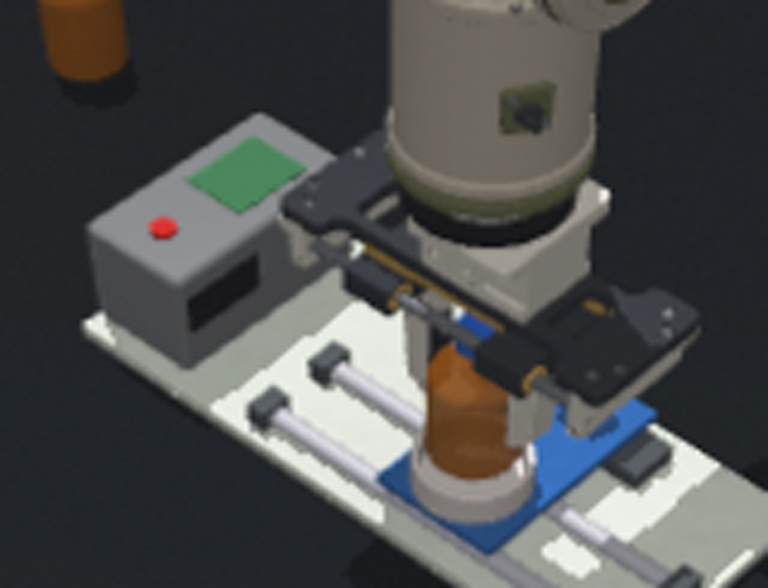

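View pics/w12.png

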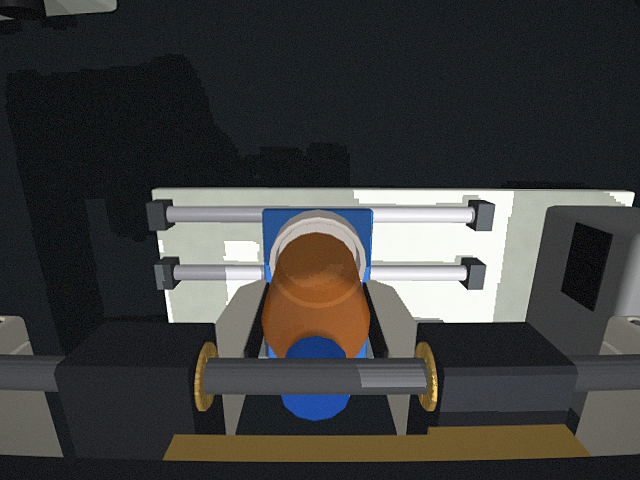

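Run:
```python
from h import *
m=cams.camera_model("wrist")
def e(c,r,z):
    P=np.array([proj(m,[c[0]+r*np.cos(a),c[1]+r*np.sin(a),z]) for a in np.linspace(0,6.28,180)]); return P.min(0).round(1),P.max(0).round(1)
print("rim out",e((594.5,71.7),31,64)); print("rim in",e((594.5,71.7),27,64)); print("foot",e((595.2,72.6),24,71),e((595.2,72.6),22,71))
im=cams.grab_frame("wrist"); cv2.imwrite("pics/w13.png",cv2.resize(im[195:325,240:400],None,fx=4.8,fy=4.5,interpolation=cv2.INTER_CUBIC))
```

```text
rim out (array([268.6, 215.9]), array([366.5, 307.9]))
rim in (array([274.9, 222.3]), array([360.1, 302.4]))
foot (array([277., 229.]), array([355.2, 302.2])) (array([280.2, 232.2]), array([351.9, 299.4]))
```

View pics/w13.png

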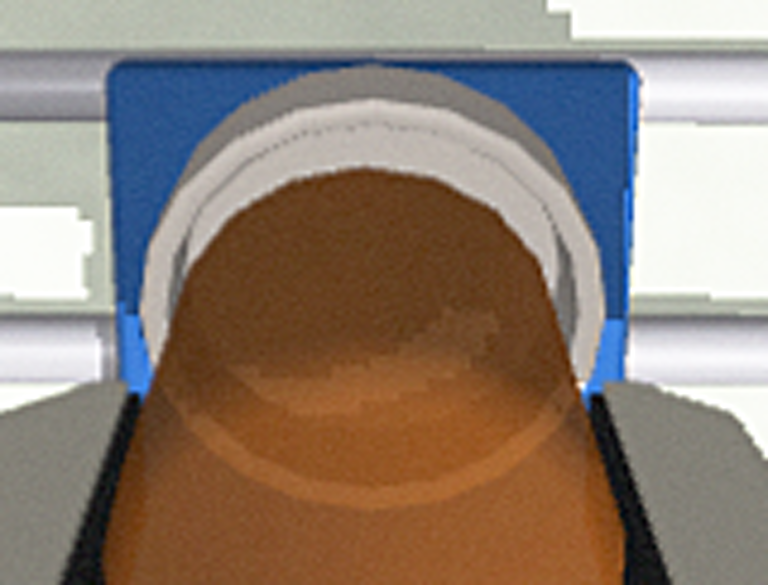

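arm_command([
  [[0.003,0.0004,0],0],
  [[0.008,0.0004,0],0],
  [[0.013,0.0004,0],0],
  [[0.018,0.0004,0],0],
  [[0.022,0.0004,0],0],
  [[0.024,0.0004,0],0],
  [[0.024,0.0004,0],0],
])

```text
clock: 20.25
eef_pos: [592.8, 72.1, 80.9]
eef_rot: [[-0.001, -0.034, -0.999], [-0.0, -0.999, 0.034], [-1.0, 0.0, 0.001]]
ft_force: [-0.1, -0.3, -1.2]
finger_gap: 48.2
```

arm_command([
  [[0.0005,0,0],0],
  [[0.001,0,0],0],
  [[0.001,0,0],0],
])

```text
clock: 20.55
eef_pos: [593.3, 72.2, 80.6]
eef_rot: [[0.0, -0.034, -0.999], [0.0, -0.999, 0.034], [-1.0, -0.0, -0.0]]
ft_force: [0.3, -0.4, -1.5]
finger_gap: 47.6
```

arm_command([
  [[0.0005,0,0],0],
  [[0.0005,0,0],0],
])

```text
clock: 20.75
eef_pos: [593.2, 72.2, 80.0]
eef_rot: [[0.0, -0.034, -0.999], [0.0, -0.999, 0.034], [-1.0, -0.0, -0.0]]
ft_force: [0.6, -0.1, -1.5]
finger_gap: 47.6
```

arm_command([
  [[0.0005,0,0],0],
  [[0.0005,0,0],0],
])

```text
clock: 20.95
eef_pos: [593.2, 72.2, 79.5]
eef_rot: [[0.0, -0.034, -0.999], [0.0, -0.999, 0.034], [-1.0, -0.0, -0.0]]
ft_force: [0.5, -0.3, -1.1]
finger_gap: 47.7
```

arm_command([
  [[0.0005,0,0],0],
  [[0.0005,0,0],0],
])

```text
clock: 21.15
eef_pos: [593.3, 72.1, 79.4]
eef_rot: [[0.0, -0.034, -0.999], [-0.0, -0.999, 0.034], [-1.0, -0.0, -0.0]]
ft_force: [-1.5, -1.0, 2.7]
finger_gap: 47.8
```

arm_command([
  [[0.0004,0,0],0],
  [[0.0004,0,0],0],
])

```text
clock: 21.35
eef_pos: [593.4, 72.2, 79.4]
eef_rot: [[0.001, -0.034, -0.999], [-0.0, -0.999, 0.034], [-1.0, -0.0, -0.001]]
ft_force: [-1.9, 0.1, 5.3]
finger_gap: 47.6
```

The foot met the floor at the expected height (79.4 mm against 79.5 expected). I'll let go and rise.

arm_command([
  [[-0.0005,0,0],0],
  [[-0.0005,0,0],0],
  [[-0.0005,0,0],0],
  [[-0.0005,0,0],0],
], jaw=0.07)

```text
clock: 21.75
eef_pos: [593.0, 72.2, 78.8]
eef_rot: [[-0.0, -0.034, -0.999], [0.0, -0.999, 0.034], [-1.0, -0.0, 0.0]]
ft_force: [-0.1, -0.2, 0.3]
finger_gap: 69.2
```

arm_command([
  [[-0.01,0,0],0],
  [[-0.03,0,0],0],
  [[-0.06,0,0],0],
  [[-0.1,0,0],0],
  [[-0.14,0,0],0],
  [[-0.17,0,0.03],0],
  [[-0.18,0,0.07],0],
  [[-0.18,0,0.08],0],
])

```text
clock: 22.55
eef_pos: [512.2, 75.2, 262.8]
eef_rot: [[0.005, -0.034, -0.999], [0.0, -0.999, 0.034], [-1.0, -0.001, -0.005]]
ft_force: [0.0, -0.1, -0.8]
finger_gap: 70.0
```

Run:
```python
from h import *
import pickle
for n,b in (("side",(180,300,240,390)),("scene",(150,290,240,400))):
    im=cams.grab_frame(n); cv2.imwrite(f"pics/{n}14f.png",im); y0,y1,x0,x1=b; cv2.imwrite(f"pics/{n}14.png",cv2.resize(im[y0:y1,x0:x1],None,fx=4.8,fy=4.2,interpolation=cv2.INTER_CUBIC))
m=cams.camera_model("wrist"); im=cams.grab_frame("wrist"); cv2.imwrite("pics/w14.png",im); pickle.dump((m,0),open("w14.pkl","wb"))
s=arm.sense();print(s["ft_force"],s["eef_pos"],s["finger_gap"],s["clock"])
```

```text
[ 0.13300196 -0.0711566  -0.45492828] [513.30333392  74.87493886 259.40553241] 69.5882107991276 22.7
```

View pics/side14.png

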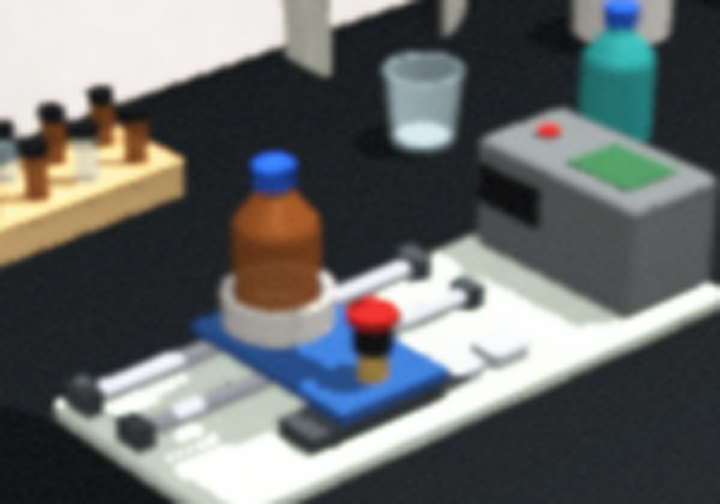

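View pics/scene14.png

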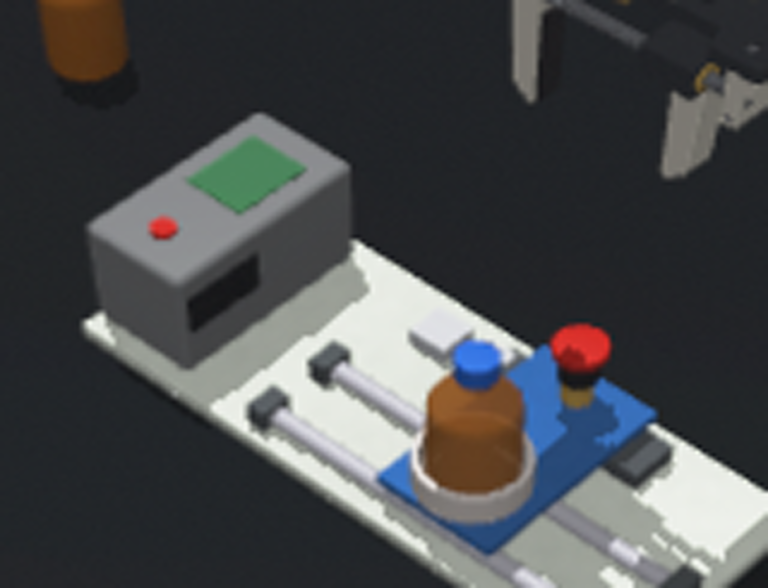

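View pics/w14.png

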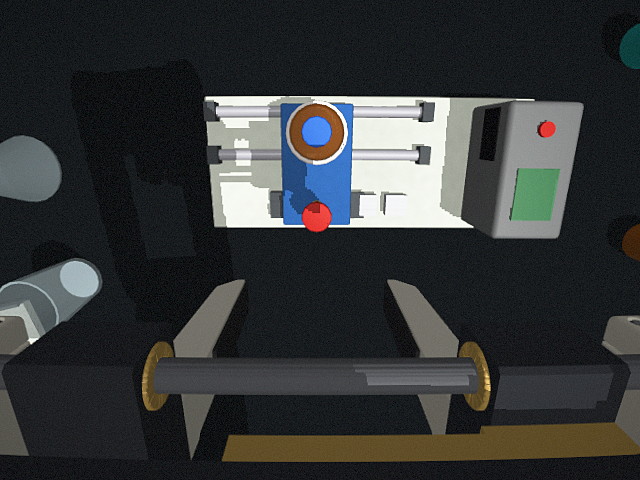

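All three pictures agree. The bottle stands upright and centred in the cup (wrist view: cap at (316,131), rim centred at about (317,132)). The knob is down and the gripper is clear.

arm_command([
  [[0,0,0],0],
  [[0,0,0],0],
  [[0,0,0],0],
  [[0,0,0],0],
])

```text
clock: 23.1
eef_pos: [513.4, 74.8, 258.4]
eef_rot: [[-0.001, -0.034, -0.999], [-0.0, -0.999, 0.034], [-1.0, 0.0, 0.001]]
ft_force: [0.3, -0.2, 0.6]
finger_gap: 69.8
```

Run:
```python
from cell import arm
print(arm.sense()["clock"]); print(arm.close_job())
```

```text
23.1
the job is handed in; nothing more can be done
None
```

The job was handed in at 23.1 s; no verdict is reported. As far as my checks show, the shuttle is pinned at its next hole and the blue-capped bottle stands in the cup.

- **Shuttle:** I lifted the knob about 10 mm and slid the shuttle 58 mm. I then let the pin down onto the strip, let go, and nudged the shuttle with open fingers until the spring dropped the pin in. The snap came at roughly 72 mm of travel. A gentle push then met a stop at 5.6 N after about 2.5 mm of play, and the pictures show the knob fully down.
- **Grip on the knob:** The long pads closed on the red cap instead of the black waist, so I lifted the knob by friction on the cap.
- **Bottle:** I set the bottle on the cup floor at the expected height with about 5 N of contact and released it. The last side, scene and wrist pictures show it upright and centred to about 1 mm, with the gripper clear.
- **Disagreement:** With the bottle just above the cup, the wrist camera put it on centre while the side and scene cameras showed it about 0.7 mm off. I split the difference, which is well inside the tolerance.
- **Bystanders:** The arm never reached for or pressed on them. I did not re-measure their positions at the end.

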